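Shut off and seal the open branch of the air manifold

ROBOT

A 7-joint arm with a two-finger parallel gripper is mounted at the origin on the work surface. World frame = base frame: x ahead of the robot, y to its left, z up, the work surface at z = 0. Lengths are in m, angles in degrees, forces in N, time in s.
With the tool pointing down it reaches from about 0.425 to 0.875 m from the base axis. Payload 4.7 kg.
Tool frame: the origin (TCP) lies on the centre line of the jaws, within the pads' length; the fingertips stand 17 mm ahead of it and the grasp point (between the pads) lies 2 mm behind it; z points along the fingers, y is the line along which they close (so a half turn about z gives the same grasp; the last joint's range is limited). The gripper opens to 87 mm and grips with 3 to 60 N. Pads are 19 mm wide; open, the fingers measure 117 mm over their backs; the gripper's body (75 mm by 190 mm) begins 51 mm behind the grasp point.
Start: joints at [71.74, 18.392, -4.016, 83.108, 1.295, 78.541, -3.26], TCP at [0.212, -0.614, 0.24] pointing down, gripper open.
Joint ranges: [-163.93, 163.93], [-17.29, 119.83], [-79.2, 71.16], [3.27, 140.29], [-89.18, 269.18], [5.43, 117.66], [-154.24, 154.24]. Speed limits (degrees/s): [147.25, 147.25, 180, 180, 180, 180, 180].

INTERFACE

Orientations are given as [roll, pitch, yaw] about the fixed x, y, z axes, in that order (R = Rz(yaw) Ry(pitch) Rx(roll)).
In Python, from cell import env, read_camera gives the robot as it stands.
- The arm moves only by the shell command python3 -m jog 'ROWS' [FORCE]. ROWS is JSON, a list of rows, each a list of 5 numbers: the opening, from 0 (shut) to 1 (fully open), then the shift along the tool's x, y, z each as a share of 0.02 m, from -1 to 1, then the turn about the tool's z as a share of 45 degrees, from -1 to 1. In form: [[gripper, x, y, z, yaw], ...]. A call has 1 to 12 rows; each row shifts and turns the commanded pose from where the row before left it, along the tool's axes as they then stand; what a row does not reach is not made up. A row lasts 1/12 s, in which the tool goes at most 41.7 mm and 7.16 degrees, less where a joint would pass 70% of its speed; a pose out of reach is approached as far as the arm can. A call with a number of a shift or a turn outside -1 to 1 is refused whole. A call with a gripper value outside its range is refused whole. The fingers move at their own pace and stop on an object; FORCE is the grip in N (left out, the last holds). Time passes only in rows, so rows that do not move let the fingers close. It gives the time, the measured TCP pose, the force, the opening and the grip force at its end, in the units of the state.
- env.get_obs(): the state, without advancing time (a new reading comes with each control period).
- read_camera(name): name is "side" or "top" or "wrist"; returns a dict with "color" (480x640x3 uint8, red, green, blue), "range_z" (480x640 float32, m along the optical axis (not along the pixel's ray), 0 where there is no reading), "mtx" (3x3 intrinsics, pixels), "k1" (the pictures are not rectified: a ray, as slopes to the right and down, at radius r is drawn at 1 + k1 r^2 times it, then the intrinsics apply), "world_from_camera" (4x4, takes a point from camera to world coordinates); the wrist camera has in their place "T_tool_cam" (4x4, takes a point from camera to tool coordinates, whose origin is the TCP and whose axes are the flange's). Camera axes: x right, y down, z forward; pixel columns grow to the right and rows downward; lengths in m; the calibration is good to about 2 mm. A picture is of the moment at which its call begins: read the wrist's pose just before it.
- env.sign_off(): hands the job in; it is judged then, once.
The state is a dict: "time_s": time; "qpos": joint angles; "joint_velocities": joint speeds; "effort": joint torques, N m; "tool_pos": TCP position; "tool_rot": TCP orientation; "force": force on the tool from outside, world axes, zero at the start; "wrist_torque": the same for the moment, N m; "grip_width": finger opening in m; "grasp_force": force on a finger pad.
Only numpy, scipy, OpenCV 4.12 (cv2) and the standard library are available. Lean on these libraries where they do the work, as an engineer would, in place of code of your own. Each camera call takes 0.05 s, during which the arm holds its last target. There are 200 camera calls.

TASK

One of the three branches of the workshop's air manifold ends in a bare open pipe; the other two are sealed by a cap and a gauge. Shut that open branch's valve fully by hand (wing across its pipe, clockwise), then tighten the hex nut of the same branch clockwise until it stops, using the spanner that fits, and lay that spanner down flat on its battens or the bench, clear of the pipework. Leave the other branches' valves and nuts as they are and do not knock about the small spanner, tin, offcut or bottle.

Things in the scene. Friction and masses are not known exactly. Their poses are not given: they have to be found in the camera images.
- manifold: Fixed steel air manifold. Origin on the bench under the middle nut. 28 mm header pipe along y (+-165 mm) at height 32 mm. Branches a, b, c at y = +110, 0, -110 mm: 24 mm riser with captive hex nut at x=0, elbow (top 118 mm), 22 mm pipe along +x at height 105 mm, valve with wing at x=70 mm, outlet at x=150 mm turned up, its end piece standing from 120 mm up. No pipework at x below -20 mm.
- open_end: The bare open pipe end: hollow steel tube, 36 mm outside, 26 mm hole, 42 mm tall, upright on one of the three outlets (which one varies). Origin at the centre of its underside. Fixed.
- blank_cap: Solid domed steel cap, 44 mm across, 42 mm tall, on another outlet: that branch is sealed. Origin at the centre of its underside. Fixed.
- gauge: Round pressure gauge, 62 mm across, tilted face, about 60 mm tall, on the remaining outlet: that branch is sealed. Origin at the centre of its underside. Fixed.
- spanner: Larger open-ended steel spanner, 176 mm long, 12 mm thick, 0.3 to 0.5 kg. Origin at the jaw centre, on the underside; x from handle out of the mouth, y across the jaw, z up. Jaw gap 39 mm, 40 mm deep (x -20 to +20), head 63 mm wide (x -36 to +20). Handle 20 mm wide, x -36 to -156 mm; centre of mass x = -60. Fits the nuts (36 mm) with 3 mm play, which is about 0.17 rad either way.
- small_spanner: A smaller open-ended steel spanner, jaw gap 22 mm (too small for the nuts), 142 mm long, 10 mm thick, lying parallel to the other, about 100 mm from it. Same axes and origin. Bystander.
- battens: Two wooden battens fixed on the bench, on which both spanners lie: each 20 (x) by 200 (y) by 30 mm high, at x = +50 and -50 mm of the origin, free bench between. The spanners lie across them along the battens' x axis within 0.1 rad, jaw centres near x = +65 mm, y = +50 or -50 mm. Origin on the bench.
- tin: Metal tin, 90 mm across, 110 mm tall. Origin under its centre. Bystander.
- offcut: Wood offcut 45 x 150 x 26 mm lying in front of the manifold (long way along its y). Origin under its centre. Bystander.
- glue: White plastic bottle, 56 mm across, 150 mm tall. Origin under its centre. Bystander.
- valve_a (a joint): Wing handle of branch a's valve, rad: 0 open (wing along its pipe), grows clockwise seen from above to 1.57 fully shut (wing across its pipe; stop). Stays where left; takes about 0.12 N m. Axis vertical at x=70, y=110 mm of the manifold; wing 64 mm long, 12 mm thick, from 134 to 158 mm high; the valve's body below ends at 121 mm.
- nut_a (a joint): Captive hex nut of branch a, rad: grows clockwise seen from above (tightening) to the stop at 1.05, tight. Keeps its height, stays where left, takes 0.4 N m. Axis vertical at x=0, y=110 mm of the manifold; 36 mm across flats, 42 mm across corners, from 55 to 81 mm high. Starts 0.4 to 0.7 rad short of the stop.
- valve_a_tip (a point): Point in the wing of valve a, 30 mm from its axis, at mid height (146 mm), on the +x side when open; its x axis points along the wing.
- nut_a_flat (a point): Centre of one flat of nut a (18 mm from its axis, 68 mm high), turning with the nut; its x axis is that flat's outward normal. With the nut tight, a spanner on it from the -x side has its x axis at -15 degrees (clockwise from above) to the manifold's x axis.
- valve_b (a joint): Wing handle of branch b's valve, rad: 0 open (wing along its pipe), grows clockwise seen from above to 1.57 fully shut (wing across its pipe; stop). Stays where left; takes about 0.12 N m. Axis vertical at x=70, y=0 mm of the manifold; wing 64 mm long, 12 mm thick, from 134 to 158 mm high; the valve's body below ends at 121 mm.
- nut_b (a joint): Captive hex nut of branch b, rad: grows clockwise seen from above (tightening) to the stop at 1.05, tight. Keeps its height, stays where left, takes 0.4 N m. Axis vertical at x=0, y=0 mm of the manifold; 36 mm across flats, 42 mm across corners, from 55 to 81 mm high. Starts 0.4 to 0.7 rad short of the stop.
- valve_b_tip (a point): Point in the wing of valve b, 30 mm from its axis, at mid height (146 mm), on the +x side when open; its x axis points along the wing.
- nut_b_flat (a point): Centre of one flat of nut b (18 mm from its axis, 68 mm high), turning with the nut; its x axis is that flat's outward normal. With the nut tight, a spanner on it from the -x side has its x axis at -15 degrees (clockwise from above) to the manifold's x axis.
- valve_c (a joint): Wing handle of branch c's valve, rad: 0 open (wing along its pipe), grows clockwise seen from above to 1.57 fully shut (wing across its pipe; stop). Stays where left; takes about 0.12 N m. Axis vertical at x=70, y=-110 mm of the manifold; wing 64 mm long, 12 mm thick, from 134 to 158 mm high; the valve's body below ends at 121 mm.
- nut_c (a joint): Captive hex nut of branch c, rad: grows clockwise seen from above (tightening) to the stop at 1.05, tight. Keeps its height, stays where left, takes 0.4 N m. Axis vertical at x=0, y=-110 mm of the manifold; 36 mm across flats, 42 mm across corners, from 55 to 81 mm high. Starts 0.4 to 0.7 rad short of the stop.
- valve_c_tip (a point): Point in the wing of valve c, 30 mm from its axis, at mid height (146 mm), on the +x side when open; its x axis points along the wing.
- nut_c_flat (a point): Centre of one flat of nut c (18 mm from its axis, 68 mm high), turning with the nut; its x axis is that flat's outward normal. With the nut tight, a spanner on it from the -x side has its x axis at -15 degrees (clockwise from above) to the manifold's x axis.
Mind the look-alikes: they are no part of the job. Leave any pink look-alike of the spanner alone.

How it is judged (in metres and radians):
On the way, in this order (a step that is already met when the one before it is completed fails the run):
1. the valve of the open-ended branch is shut (((y of open_end in the frame of manifold between 0.08 and 0.14 m and value of joint valve_a above 1.42 rad) or (y of open_end in the frame of manifold between -0.03 and 0.03 m and value of joint valve_b above 1.42 rad) or (y of open_end in the frame of manifold between -0.14 and -0.08 m and value of joint valve_c above 1.42 rad))), for 0.2 s.
2. the nut of the same branch is tightened home with the spanner (((y of open_end in the frame of manifold between 0.08 and 0.14 m and value of joint valve_a above 1.42 rad and value of joint nut_a above 0.95 rad) or (y of open_end in the frame of manifold between -0.03 and 0.03 m and value of joint valve_b above 1.42 rad and value of joint nut_b above 0.95 rad) or (y of open_end in the frame of manifold between -0.14 and -0.08 m and value of joint valve_c above 1.42 rad and value of joint nut_c above 0.95 rad)) and contact force between spanner and manifold above 0.5 N).
At the end, for the whole second after the job is handed in: The open-ended branch's valve is shut (within 0.15 rad of its stop) and its nut tight (within 0.1 rad); the larger spanner lies still and flat (0.15 rad, underside below 45 mm), its jaw centre clear of the pipework: 70 mm in front of the nuts, or beyond the header's ends or the outlets (((y of open_end in the frame of manifold between 0.08 and 0.14 m and value of joint valve_a above 1.42 rad and value of joint nut_a above 0.95 rad) or (y of open_end in the frame of manifold between -0.03 and 0.03 m and value of joint valve_b above 1.42 rad and value of joint nut_b above 0.95 rad) or (y of open_end in the frame of manifold between -0.14 and -0.08 m and value of joint valve_c above 1.42 rad and value of joint nut_c above 0.95 rad)) and angle between spanner's own z axis and vertical below 0.15 rad and height (world z) of spanner below 0.045 m and linear speed of spanner below 0.02 m/s and (x of spanner in the frame of manifold below -0.07 m or x of spanner in the frame of manifold above 0.22 m or y of spanner in the frame of manifold below -0.18 m or y of spanner in the frame of manifold above 0.18 m)); the robot touches nothing.
It fails at once if branch a is sealed but its valve or nut was turned (not (y of open_end in the frame of manifold between 0.08 and 0.14 m) and (distance of valve_a_tip from where it was at the start of the episode above 0.01 m or distance of nut_a_flat from where it was at the start of the episode above 0.005 m)).
It fails at once if branch b is sealed but its valve or nut was turned (not (y of open_end in the frame of manifold between -0.03 and 0.03 m) and (distance of valve_b_tip from where it was at the start of the episode above 0.01 m or distance of nut_b_flat from where it was at the start of the episode above 0.005 m)).
It fails at once if branch c is sealed but its valve or nut was turned (not (y of open_end in the frame of manifold between -0.14 and -0.08 m) and (distance of valve_c_tip from where it was at the start of the episode above 0.01 m or distance of nut_c_flat from where it was at the start of the episode above 0.005 m)).
It fails at once if a bystander (small spanner, tin, offcut, glue bottle) was pushed away or knocked over (distance of any of small_spanner, tin, offcut, glue from where it was at the start of the episode above 0.03 m or angle between any of tin, glue's own z axis and vertical above 0.5 rad).
It also fails if it takes over 64 s, if anything falls off the work surface, if the arm or the gripper's body presses on something with over 40 N, if the wrist force passes 120 N, or if a joint passes its speed limit or range.

## Working session

There is one attempt and no reset: what is moved stays moved. The work goes in short steps, Python scripts to look and compute and a shell command to move; the robot and the scene stay as the last step left them, time stands still between calls to the robot, and variables do not carry over. Pictures are saved under pics/ and viewed, at most 10 in all, crops included, and the job is handed in when it is done.

```bash
mkdir -p pics; ls
cat > h.py <<'E'
import numpy as np, cv2
from cell import env, read_camera
from scipy.spatial.transform import Rotation as R
def grab(n):
    o=env.get_obs(); c=read_camera(n)
    if n=="wrist":
        T=np.eye(4);T[:3,:3]=R.from_euler('xyz',o['tool_rot'],degrees=True).as_matrix();T[:3,3]=o['tool_pos'];c['world_from_camera']=T@c['T_tool_cam']
    return c
def save(c,f): cv2.imwrite('pics/'+f,c['color'][:,:,::-1])
def rays(c,uv):
    K=c['mtx']; uv=np.atleast_2d(np.array(uv,float)); d=np.stack([(uv[:,0]-K[0,2])/K[0,0],(uv[:,1]-K[1,2])/K[1,1]],1); s=d.copy()
    for _ in range(20): s=d/(1+c['k1']*(s**2).sum(1,keepdims=True))
    return np.c_[s,np.ones(len(s))]
def at_z(c,uv,z):
    T=c['world_from_camera']; r=rays(c,uv)@T[:3,:3].T; o=T[:3,3]; z=np.broadcast_to(z,len(r))
    return o+r*((z-o[2])/r[:,2])[:,None]
def at_depth(c,uv):
    T=c['world_from_camera']; d=np.array([c['range_z'][int(v),int(u)] for u,v in np.atleast_2d(uv)])
    return (rays(c,uv)*d[:,None])@T[:3,:3].T+T[:3,3]
def proj(c,P):
    T=np.linalg.inv(c['world_from_camera']); p=np.atleast_2d(P)@T[:3,:3].T+T[:3,3]; s=p[:,:2]/p[:,2:]; s=s*(1+c['k1']*(s**2).sum(1,keepdims=True)); K=c['mtx']
    return s*[K[0,0],K[1,1]]+[K[0,2],K[1,2]]
E
python3 - <<'E'
from h import *
print(env.get_obs())
for n in("top","side"):
    c=grab(n); save(c,n+'0.png'); print(n,c['mtx'],c['k1'],c['world_from_camera'])
    np.save(n+'0.npy',c,allow_pickle=True)
E
```

```text
pics
{'time_s': 0.0, 'qpos': array([71.7390828 , 18.43748389, -4.01549285, 83.17384614,  1.29617399,
       78.54053748, -3.25963912]), 'joint_velocities': array([-0.0486367 , -0.05835916, -0.13153987, -0.00173631,  0.05718293,
       -0.01648321, -0.0464774 ]), 'effort': array([ 1.64486075e-03, -4.91289139e+01, -4.02944684e-01, -3.12528348e+01,
       -6.38852036e-02,  4.38462419e-02,  1.42728791e-04]), 'tool_pos': array([ 0.21213641, -0.61386764,  0.23848859]), 'tool_rot': array([-1.79893439e+02,  6.87594312e-03,  1.90712083e+01]), 'force': array([-0.03661642,  0.95578814,  0.33996809]), 'wrist_torque': array([-0.031189  , -0.01735532, -0.03960941]), 'grasp_force': 0.0, 'grip_width': 0.08693555627275575}
top [[499.78787284   0.         321.01679534]
 [  0.         499.78787284 241.0184805 ]
 [  0.           0.           1.        ]] 0.013387201045777423 [[-0.06896797 -0.97469156  0.21264944  0.33630208]
 [-0.99760335  0.06857102 -0.00925037  0.00654176]
 [-0.00556533 -0.21277778 -0.97708477  1.16984455]
 [ 0.          0.          0.          1.        ]]
side [[452.74404069   0.         323.13623693]
 [  0.         452.74404069 244.41638135]
 [  0.           0.           1.        ]] 0.039120290906217596 [[ 0.97848756 -0.15780875  0.13288524  0.45540745]
 [-0.20606248 -0.71631278  0.66665903 -0.59814203]
 [-0.01001723 -0.67970023 -0.7334216   0.77504499]
 [ 0.          0.          0.          1.        ]]
```

View pics/top0.png

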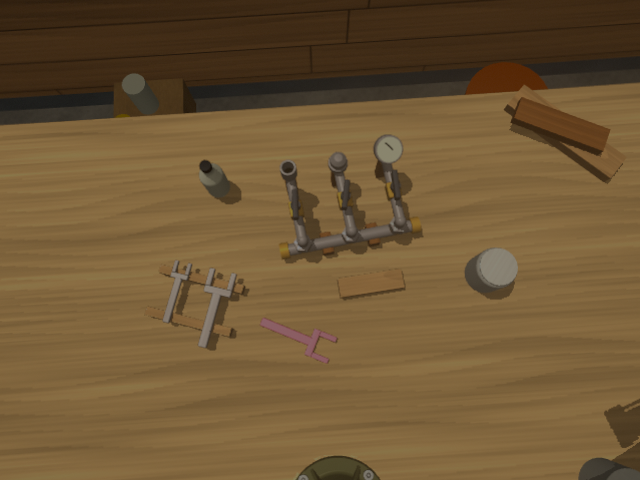

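View pics/side0.png

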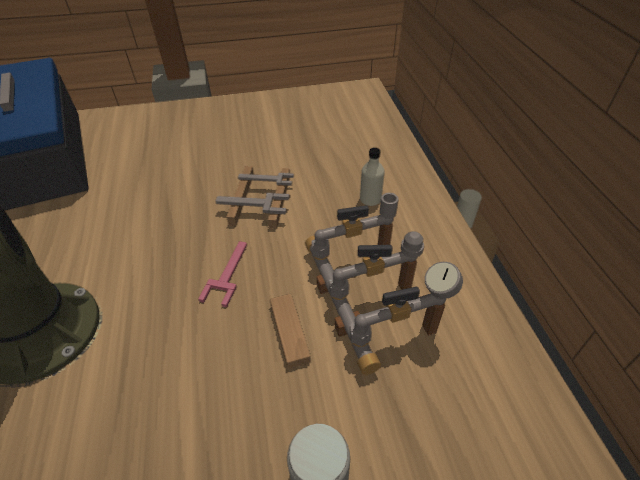

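Top view: the open pipe end is at (289,168), the cap at (338,160) and the gauge at (388,150), so the open branch is the left one, which is a (+y). The spanner candidates are the large steel one at (212,310), the small steel one at (177,290) and the pink look-alike at (300,338). I choose the large steel one and check it in a close crop.

Run:
```python
from h import *
c=np.load('top0.npy',allow_pickle=True).item()
cv2.imwrite('pics/crop1.png',cv2.convertScaleAbs(cv2.resize(c['color'][120:360,140:440,::-1],(750,600),interpolation=cv2.INTER_CUBIC),alpha=1.4))
```

```text
(no output)
```

View pics/crop1.png

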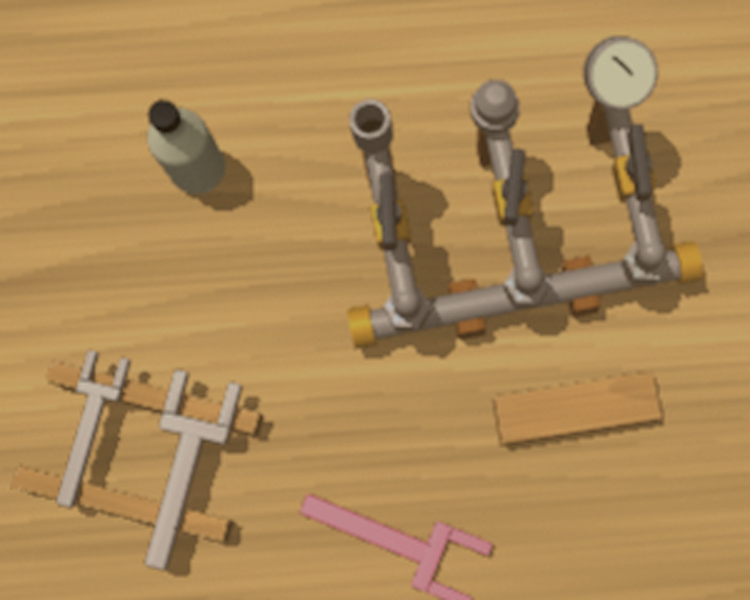

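The crop shows the open tube's rim at (371,122), wing a from (388,178) to (388,246) along its pipe, and the large spanner with prong tips at (181,372) and (236,385) and handle end at (157,566). It is clearly the larger one, lying across the battens.

Run:
```python
from h import *
c=np.load('top0.npy',allow_pickle=True).item()
f=lambda p:np.array(p)/2.5+[140,120]
def z(p,h): return at_z(c,f(p),h).round(4)
print('rim a',z([(371,122)],.162)); print('cap top',z([(496,97)],.162))
w=z([(388,180),(388,246)],.158);print('wing a',w,np.linalg.norm(w[0]-w[1]))
print('elbows',z([(406,297),(526,272),(648,250)],.118))
for q in ([(371,122)],[(496,97)],[(406,297)],[(526,272)],[(648,250)],[(388,212)],[(185,500)],[(195,430)]): print(q,at_depth(c,f(q)).round(4))
s=z([(181,372),(236,385),(157,567),(162,424),(224,438),(176,500)],.042);print('sp',s,np.linalg.norm(s[0]-s[1]),np.linalg.norm((s[0]+s[1])/2-s[2]))
d=(s[0]+s[1])/2-s[2];print(np.degrees(np.arctan2(d[1],d[0])))
# fit of manifold via depth point cloud: points above bench in manifold box
v,u=np.mgrid[150:260:1,270:430:1]; uv=np.c_[u.ravel(),v.ravel()]
P=at_depth(c,uv); P=P[(P[:,2]>.02)&(P[:,2]<.2)]
np.save('mp.npy',P)
h=P[(P[:,2]>.036)&(P[:,2]<.05)]
print(len(h))
```

```text
rim a [[0.7177 0.0555 0.162 ]]
cap top [[ 0.7326 -0.0525  0.162 ]]
wing a [[0.6663 0.0442 0.158 ]
 [0.6086 0.0475 0.158 ]] 0.05779429037543412
elbows [[ 0.5729  0.0363  0.118 ]
 [ 0.5878 -0.0687  0.118 ]
 [ 0.5999 -0.176   0.118 ]]
[(371, 122)] [[0.7331 0.0575 0.1212]]
[(496, 97)] [[ 0.7323 -0.0525  0.1629]]
[(406, 297)] [[0.5741 0.0364 0.1127]]
[(526, 272)] [[ 0.589  -0.0691  0.1128]]
[(648, 250)] [[ 0.6012 -0.1768  0.113 ]]
[(388, 212)] [[0.6394 0.046  0.1538]]
[(185, 500)] [[ 0.4216  0.256  -0.0017]]
[(195, 430)] [[0.481  0.2372 0.0377]]
sp [[0.5344 0.2477 0.042 ]
 [0.5189 0.198  0.042 ]
 [0.3616 0.2727 0.042 ]
 [0.488  0.2659 0.042 ]
 [0.4714 0.2103 0.042 ]
 [0.419  0.2548 0.042 ]] 0.05206092584655019 0.17241381905172226
-16.805874960790575
1080
```

```bash
r='[1,1,-0.78,0,0]'; python3 -m jog '[[1,1,-0.78,0,0],[1,1,-0.78,0,0],[1,1,-0.78,0,0],[1,1,-0.78,0,0],[1,1,-0.78,0,0],[1,1,-0.78,0,0],[1,1,-0.78,0,0],[1,1,-0.78,0,0],[1,1,-0.78,0,0],[1,1,-0.78,0,0]]'; python3 -m jog '[[1,1,-0.78,0,0],[1,1,-0.78,0,0],[1,1,-0.78,0,0],[1,1,-0.78,0,0],[1,1,-0.78,0,0],[1,1,-0.78,0,0],[1,1,-0.78,0,0],[1,1,-0.78,0,0],[1,1,-0.78,0,0],[1,1,-0.78,0,0]]'
```

```text
time_s: 0.93
tool_pos: [0.3507, -0.4002, 0.2392]
tool_rot: [-180.0, 0.0, 19.1]
force: [0.2, -0.3, 0.3]
grip_width: 0.0873
grasp_force: 0.0
time_s: 1.77
tool_pos: [0.4887, -0.1876, 0.2392]
tool_rot: [-180.0, 0.0, 19.1]
force: [0.6, 0.1, 0.1]
grip_width: 0.087
grasp_force: 0.0
```

```bash
python3 -m jog '[[1,0.99,-0.78,0,0],[1,0.99,-0.78,0,0],[1,0.99,-0.78,0,0],[1,0.99,-0.78,0,0],[1,0.99,-0.78,0,0],[1,0.99,-0.78,0,0],[1,0.99,-0.78,0,0],[1,0.99,-0.78,0,0],[1,0.99,-0.78,0,0],[1,0.99,-0.78,0,0],[1,0.99,-0.78,0,0]]'; python3 -m jog '[[1,0,0,0,-0.156],[1,0,0,0,-0.156],[1,0,0,0,-0.156],[1,0,0,0,-0.156],[1,0,0,0,-0.156],[1,0,0,0,-0.156],[1,0,0,0,-0.156],[1,0,0,0,-0.156],[1,0,0,0,-0.156],[1,0,0,0,-0.156],[1,0,0,0,-0.156],[1,0,0,0,-0.156]]';python3 -m jog '[[1,0,0,0,-0.156],[1,0,0,0,-0.156],[1,0,0,0,-0.156],[1,0,0,0,-0.156],[1,0,0,0,-0.156],[1,0,0,0,-0.156],[1,0,0,0,-0.156],[1,0,0,0,-0.156],[1,0,0,0,-0.156],[1,0,0,0,-0.156],[1,0,0,0,-0.156],[1,0,0,0,-0.156]]'
python3 - <<'E'
from h import *
print(env.get_obs()['qpos'])
c=grab('wrist');save(c,'w1.png');np.save('w1.npy',c,allow_pickle=True);print(c['T_tool_cam'],c['mtx'],c['k1'])
E
```

```text
time_s: 2.68
tool_pos: [0.6385, 0.0454, 0.2389]
tool_rot: [-180.0, 0.1, 19.1]
force: [0.9, -0.8, -0.2]
grip_width: 0.0869
grasp_force: 0.0
time_s: 3.68
tool_pos: [0.6379, 0.0443, 0.239]
tool_rot: [-179.9, 0.0, 103.7]
force: [-0.4, 0.8, 0.5]
grip_width: 0.0869
grasp_force: 0.0
time_s: 4.68
tool_pos: [0.638, 0.0442, 0.239]
tool_rot: [-180.0, -0.1, -172.1]
force: [-0.4, -0.1, -0.1]
grip_width: 0.0873
grasp_force: 0.0
[ 39.66353114  30.60048502 -65.02672426  83.12353625  27.65493192
  83.72027035  72.65310727]
[[-7.68962651e-04 -9.59587050e-01 -2.81410913e-01  7.77771895e-02]
 [ 9.99999564e-01 -8.87013413e-04  2.92114713e-04 -3.22394474e-04]
 [-5.29924750e-04 -2.81410566e-01  9.59587314e-01 -1.44960898e-01]
 [ 0.00000000e+00  0.00000000e+00  0.00000000e+00  1.00000000e+00]] [[382.62006409   0.         323.71259155]
 [  0.         382.62006409 235.74874426]
 [  0.           0.           1.        ]] -0.06598101963098932
```

View pics/w1.png

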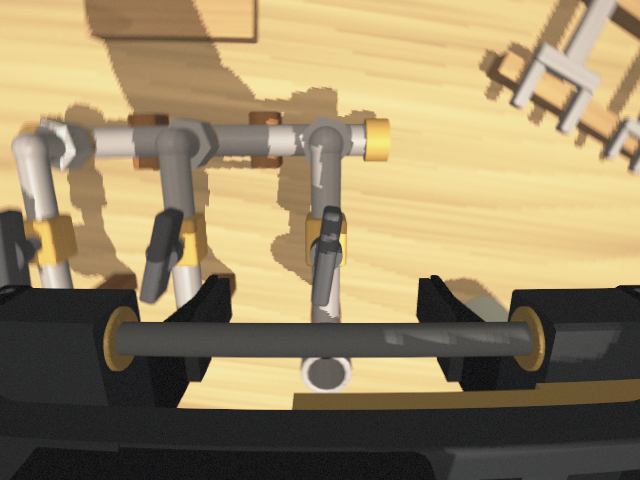

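The wrist view shows wing a's top from (331,209) to (322,303), near the image centre line. Nut a sits under its elbow at (325,130), the open rim is at (326,372) and the spanner is at top right.

Run:
```python
from h import *
c=np.load('w1.npy',allow_pickle=True).item()
w=at_z(c,[(332,209),(322,303)],.158);print('wing',w.round(4),w.mean(0),np.linalg.norm(w[0]-w[1]),np.degrees(np.arctan2(*(w[0]-w[1])[[1,0]])))
print('rim',at_z(c,[(326,372)],.162).round(4))
print(at_depth(c,[(327,250),(325,150),(175,150),(32,150)]).round(4))
# predicted model overlay
yaw=np.radians(7.5);x=np.array([np.cos(yaw),np.sin(yaw),0]);y=np.array([-x[1],x[0],0]);o=np.array([.5828,-.0725,0])
for X,Y,Z in((0,.110,.118),(0,0,.118),(0,-.11,.118),(.07,.11,.158),(.15,.11,.162)): print(X,Y,proj(c,o+X*x+Y*y+[0,0,Z]).round(0))
im=cv2.resize(c['color'][80:200,250:400,::-1],(750,600),interpolation=cv2.INTER_CUBIC);cv2.imwrite('pics/nut1.png',im)
```

```text
wing [[0.6092 0.0451 0.158 ]
 [0.6718 0.0475 0.158 ]] [0.64052553 0.04627437 0.158     ] 0.06265993296833343 -177.76199325176668
rim [[0.721 0.057 0.162]]
[[ 0.6352  0.0456  0.1586]
 [ 0.5777  0.0366  0.1175]
 [ 0.5916 -0.0672  0.1142]
 [ 0.6039 -0.1715  0.1159]]
0 0.11 [[327. 136.]]
0 0 [[166. 136.]]
0 -0.11 [[ 16. 139.]]
0.07 0.11 [[326. 254.]]
0.15 0.11 [[326. 367.]]
```

View pics/nut1.png

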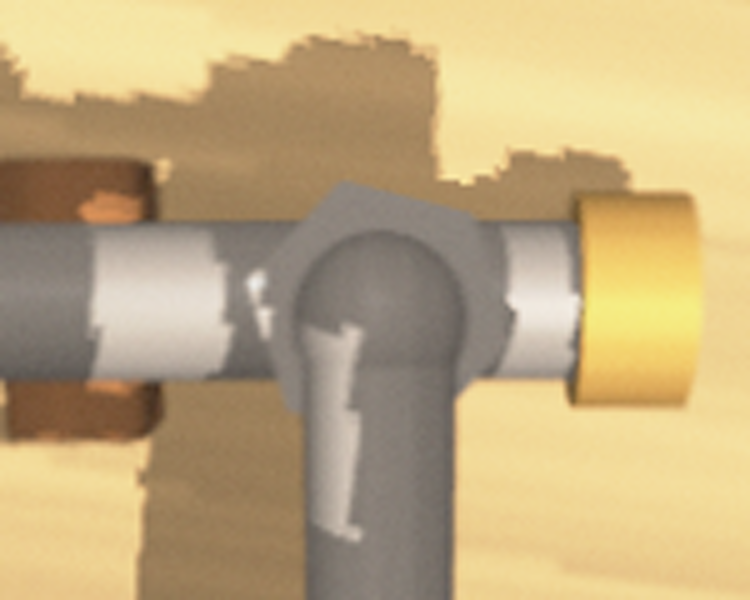

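The nut's visible corners in the crop are (345,182), (478,217), (515,313) and (258,272).

Run:
```python
from h import *
c=np.load('w1.npy',allow_pickle=True).item()
P=at_z(c,np.array([(345,182),(478,217),(515,313),(258,272)])/5+[250,80],.081);print(P.round(4))
for i,j in((0,1),(1,2),(0,3)):
    d=P[i]-P[j];print(np.linalg.norm(d),np.degrees(np.arctan2(d[1],d[0])))
from scipy.optimize import least_squares
def f(q):
    a=q[2]+np.radians([0,-60,-120,60]);return (np.c_[q[0]+.0208*np.cos(a),q[1]+.0208*np.sin(a)]-P[:,:2]).ravel()
for s in(1,-1):
    def g(q): 
        a=q[2]+s*np.radians([0,60,120,-60]);return (np.c_[q[0]+.0208*np.cos(a),q[1]+.0208*np.sin(a)]-P[:,:2]).ravel()
    r=least_squares(g,[.57,.037,np.radians(-160)]);print(s,r.x[:2],np.degrees(r.x[2]),r.fun.round(4))
```

```text
[[0.5556 0.029  0.081 ]
 [0.558  0.0499 0.081 ]
 [0.5714 0.0577 0.081 ]
 [0.5707 0.0176 0.081 ]]
0.02095131049054077 -96.39552953825475
0.015552564683896791 -149.75989863911272
0.018937491454083265 142.6880232233516
1 [0.55491859 0.03861066] -30.4463027241783 [ 0.0172 -0.001   0.015  -0.001  -0.0163  0.0017 -0.0159  0.0002]
-1 [0.57291809 0.03804652] -153.1440670201417 [-0.0013 -0.0004 -0.0025 -0.0004  0.0027  0.0011  0.0011 -0.0003]
```

```bash
python3 -m jog '[[1,-0.09,0.09,0.9,0.127],[1,0,0,0.9,0],[1,0,0,0.9,0],[1,0,0,0.9,0],[1,0,0,0.95,0],[1,0,0,0,0],[0,0,0,0,0],[0,0,0,0,0],[0,0,0,0,0],[0,0,0,0,0],[0,0,0,0,0],[0,0,0,0,0]]' 30
```

```text
time_s: 5.73
tool_pos: [0.6401, 0.0466, 0.1492]
tool_rot: [-180.0, 0.1, -178.2]
force: [0.4, 1.6, 0.8]
grip_width: 0.0546
grasp_force: 0.0
```

```bash
python3 -m jog '[[0,0,0,0,0],[0,0,0,0,0],[0,0,0,0,0],[0,0,0,0,0],[0,0,0,0,0],[0,0,0,0,0],[0,0,0,0,0],[0,0,0,0,0],[0,0,0,0,0],[0,0,0,0,0]]' 30
```

```text
time_s: 6.57
tool_pos: [0.6398, 0.0463, 0.1485]
tool_rot: [-180.0, -0.0, -178.2]
force: [-0.1, -1.0, -2.0]
grip_width: 0.021
grasp_force: 30.0
```

```bash
python3 -m jog '[[0,0,0,0,0.1],[0,0,0,0,0.12],[0,0,0,0,0.12],[0,0,0,0,0.12]]' 30
python3 - <<'E'
from h import *
o=env.get_obs();print(o['wrist_torque'],o['qpos'])
c=grab('top');cv2.imwrite('pics/t2.png',cv2.resize(c['color'][130:280,230:430,::-1],(800,600),interpolation=cv2.INTER_CUBIC))
c=grab('wrist');save(c,'w2.png')
E
```

```text
time_s: 6.9
tool_pos: [0.64, 0.0478, 0.1485]
tool_rot: [179.9, 0.0, 160.9]
force: [1.7, 1.0, -1.7]
grip_width: 0.0209
grasp_force: 30.0
[ 0.44942663 -0.44477108  0.12048405] [ 35.43853004  31.78218465 -57.11210686  89.41316663  27.33847557
  73.81478532  45.4695168 ]
```

View pics/w2.png

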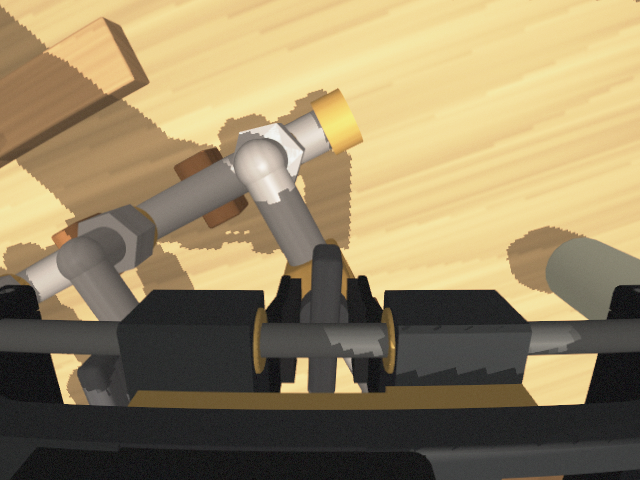

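The wing turns with the fingers: it stays vertical in the image at (325,270) while the pipe is now slanted. I continue to the stop.

```bash
python3 -m jog '[[0,0,0,0,0.15],[0,0,0,0,0.15],[0,0,0,0,0.15],[0,0,0,0,0.15],[0,0,0,0,0.15],[0,0,0,0,0.15],[0,0,0,0,0.15],[0,0,0,0,0.15],[0,0,0,0,0.12],[0,0,0,0,0.09],[0,0,0,0,0]]' 30
python3 - <<'E'
from h import *
o=env.get_obs();print(o['wrist_torque'],o['qpos'])
E
```

```text
time_s: 7.92
tool_pos: [0.6432, 0.0504, 0.1486]
tool_rot: [179.5, -0.3, 97.9]
force: [11.6, 5.7, -8.9]
grip_width: 0.021
grasp_force: 30.0
[ 1.38580994 -2.5906695   0.36637271] [ 27.59235121  27.12450301 -44.98063831  89.58145836  19.71439088
  70.99374271 -12.63463231]
```

```bash
python3 -m jog '[[0,0,0,0,0.08],[0,0,0,0,0.04],[0,0,0,0,0]]' 30
python3 - <<'E'
from h import *
o=env.get_obs();print(o['wrist_torque'],o['qpos'])
c=grab('wrist');a=c['color'];b=grab('top')['color'][130:280,230:430]
cv2.imwrite('pics/w3.png',np.hstack([cv2.resize(a,(427,320)),cv2.resize(b,(373,320),interpolation=cv2.INTER_CUBIC)])[:,:,::-1])
E
```

```text
time_s: 8.17
tool_pos: [0.6435, 0.0514, 0.1486]
tool_rot: [179.4, -0.4, 92.6]
force: [13.4, 8.8, -9.5]
grip_width: 0.0209
grasp_force: 30.0
[ 1.66610026 -2.86575369  0.40211669] [ 26.91588118  26.84197759 -44.05188551  89.59610077  19.12065799
  70.78409569 -17.56776081]
```

View pics/w3.png

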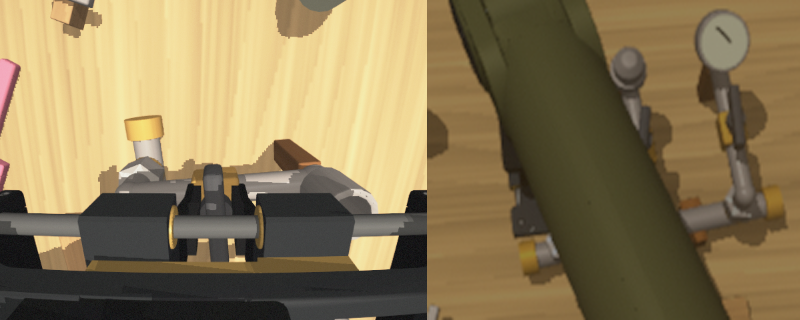

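The wing now lies across pipe a, still between the pads at (213,200). I release, raise and verify.

```bash
python3 -m jog '[[0.5,0,0,0,0],[0.5,0,0,0,0],[0.5,0,0,0,0],[0.5,0,0,0,0],[0.5,0,0,-0.5,0],[0.5,0,0,-1,0],[0.5,0,0,-1,0],[0.5,0,0,-1,0],[0.5,0,0,-1,0],[0.5,0,0,-1,0],[0.5,0,0,0,0]]'
python3 - <<'E'
from h import *
o=env.get_obs();print(o['qpos'],o['tool_pos'],o['tool_rot'])
c=grab('wrist');np.save('w4.npy',c,allow_pickle=True)
cv2.imwrite('pics/w4.png',cv2.resize(c['color'][:,:,::-1],(800,600)))
E
```

```text
time_s: 9.18
tool_pos: [0.6416, 0.0469, 0.264]
tool_rot: [179.6, 0.0, 92.3]
force: [0.0, 0.7, 0.3]
grip_width: 0.0435
grasp_force: 0.0
[ 27.72814391  22.44679486 -45.56702914  81.23611476  16.07448636
  82.5193575  -15.3291848 ] [0.64156031 0.04690068 0.26399042] [1.79586380e+02 1.77573320e-02 9.22885742e+01]
```

View pics/w4.png

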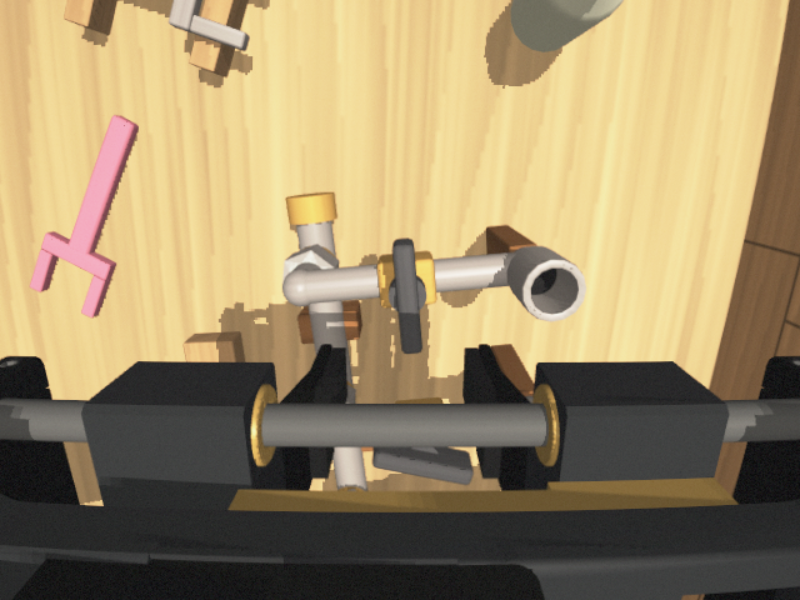

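The wing, from (403,241) to (411,352), lies across the pipe, and the rim is at (551,290). I check the angles.

Run:
```python
from h import *
c=np.load('w4.npy',allow_pickle=True).item()
w=at_z(c,np.array([(403,241),(411,352)])/1.25,.158);d=w[0]-w[1]
print(w.round(4),w.mean(0),np.linalg.norm(d),np.degrees(np.arctan2(d[1],d[0])))
print('rim',at_z(c,np.array([(550,291)])/1.25,.162).round(4))
# spanner bounds by world cloud from top image (free of arm)
t=np.load('top0.npy',allow_pickle=True).item()
v,u=np.mgrid[255:360,140:250];uv=np.c_[u.ravel(),v.ravel()];P=at_depth(t,uv);col=t['color'][255:360,140:250].reshape(-1,3).astype(int)
m=(P[:,2]>.02)&(P[:,2]<.07)&(col.max(1)-col.min(1)<45)
Q=P[m];Q=Q[Q[:,1]<.285]
# restrict to large spanner
k=np.array([Q[:,0]-.509,Q[:,1]-.228]);e=np.array([.957,-.289]);
print(len(Q))
xs=e@k; ys=np.array([.289,.957])@k
h=(xs<-.045)&(xs>-.15)&(abs(ys)<.02)
print('handle z',np.median(Q[h,2])); p=np.polyfit(xs[h],ys[h],1);print('slope deg',np.degrees(np.arctan(p[0])),'off at -85',np.polyval(p,-.085)); 
s=abs(ys)<.04;print(xs[s].min(),xs[s].max(),ys[h].min(),ys[h].max())
b=(P[:,2]>.015)&(P[:,2]<.05)&(col.max(1)-col.min(1)>=45);B=P[b];k=np.array([B[:,0]-.509,B[:,1]-.228]);bx=e@k;by=np.array([.289,.957])@k
n=(abs(by)<.045);print(np.histogram(bx[n],bins=np.arange(-.18,.06,.01)))
```

```text
[[0.6396 0.0799 0.158 ]
 [0.6466 0.0166 0.158 ]] [0.64310213 0.0482485  0.158     ] 0.06369393377558405 96.2751259977941
rim [[0.7201 0.0565 0.162 ]]
948
handle z 0.03990198752247687
slope deg -0.17344348881658186 off at -85 0.002909632795574632
-0.15480310196568545 0.01940391796102574 -0.007427188989868855 0.01455243453212635
(array([  0,   0,   2,   0,   1,   2, 122, 131,   8,   0,   1,   0,   1,
         1,   6,   0,  94, 106,   8,   1,   0,   0,   0]), array([-1.80000000e-01, -1.70000000e-01, -1.60000000e-01, -1.50000000e-01,
       -1.40000000e-01, -1.30000000e-01, -1.20000000e-01, -1.10000000e-01,
       -1.00000000e-01, -9.00000000e-02, -8.00000000e-02, -7.00000000e-02,
       -6.00000000e-02, -5.00000000e-02, -4.00000000e-02, -3.00000000e-02,
       -2.00000000e-02, -1.00000000e-02,  1.66533454e-16,  1.00000000e-02,
        2.00000000e-02,  3.00000000e-02,  4.00000000e-02,  5.00000000e-02]))
```

```bash
python3 -m jog '[[0.7,0,0,0,-0.157],[0.7,0,0,0,-0.157],[0.7,0,0,0,-0.157],[0.7,0,0,0,-0.157],[0.7,0,0,0,-0.157],[0.7,0,0,0,-0.157],[0.7,0,0,0,-0.157],[0.7,0,0,0,-0.157],[0.7,0,0,0,-0.157],[0.7,0,0,0,-0.157]]';python3 -m jog '[[0.7,0.99,0.52,0,0],[0.7,0.99,0.52,0,0],[0.7,0.99,0.52,0,0],[0.7,0.99,0.52,0,0],[0.7,0.99,0.52,0,0],[0.7,0.99,0.52,0,0],[0.7,0.99,0.52,0,0],[0.7,0.99,0.52,0,0],[0.7,0.99,0.52,0,0],[0.7,0.99,0.52,0,0],[0.7,0.99,0.52,0,0],[0.7,0.99,0.52,0,0]]';python3 -m jog '[[0.7,0.99,0.52,0,0],[0.7,0,0,1,0],[0.7,0,0,1,0],[0.7,0,0,1,0],[0.7,0,0,1,0],[0.7,0,0,0,0]]'
python3 - <<'E'
from h import *
o=env.get_obs();print(o['qpos'])
c=grab('wrist');np.save('w5.npy',c,allow_pickle=True)
cv2.imwrite('pics/w5.png',cv2.resize(c['color'][:,:,::-1],(800,600)))
E
```

```text
time_s: 10.07
tool_pos: [0.6391, 0.0461, 0.2576]
tool_rot: [-179.9, -0.1, 163.3]
force: [-0.3, 0.6, -0.1]
grip_width: 0.0611
grasp_force: 0.0
time_s: 11.07
tool_pos: [0.4479, 0.2357, 0.2577]
tool_rot: [-179.9, -0.0, 162.9]
force: [0.6, 0.7, 0.3]
grip_width: 0.061
grasp_force: 0.0
time_s: 11.57
tool_pos: [0.4307, 0.2493, 0.1745]
tool_rot: [-179.7, -0.3, 163.0]
force: [-1.2, -0.4, -0.8]
grip_width: 0.0608
grasp_force: 0.0
[ 31.62884808  10.91667344 -69.64309704 107.13467815  10.79612344
  69.78637045  31.44606991]
```

View pics/w5.png

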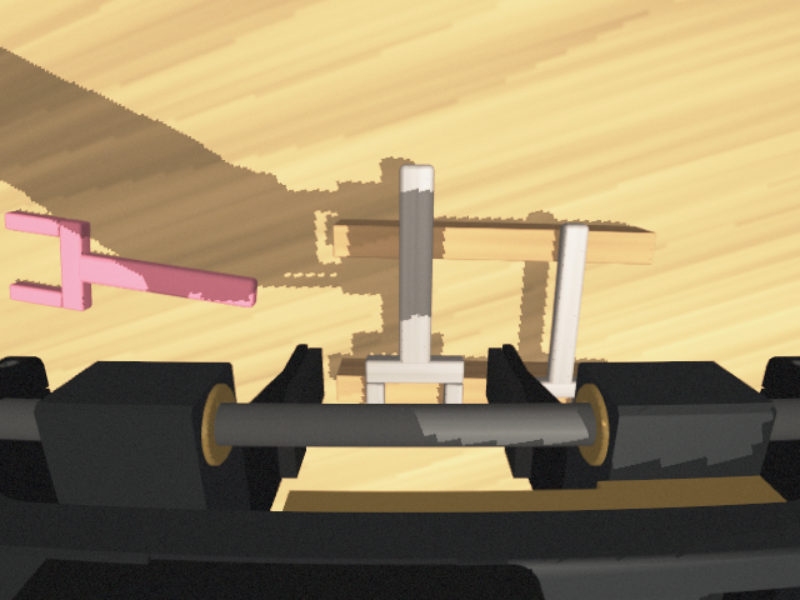

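The large spanner's handle end is at (418,166) and its head's rear edge at (415,358). The rear batten's inner top edge is at y≈262, and the pink look-alike is well away at left.

Run:
```python
from h import *
c=np.load('w5.npy',allow_pickle=True).item()
s=at_z(c,np.array([(418,166),(415,358)])/1.25,.042);d=s[1]-s[0];L=np.linalg.norm(d);e=d/L
print(s.round(4),L,np.degrees(np.arctan2(d[1],d[0])))
b=at_z(c,np.array([(440,262)])/1.25,.03)[0];print('batten inner, from handle end',(b-s[0])@e)
j=s[0]+.156*e;g=j-.078*e;print('jaw',j,'grip',g)
o=env.get_obs();T=R.from_euler('xyz',o['tool_rot'],degrees=True).as_matrix();print('rows mm',(T.T@(g-[0,0,.002]-o['tool_pos']))*1e3)
```

```text
[[0.3633 0.2767 0.042 ]
 [0.4748 0.2414 0.042 ]] 0.11691625037269801 -17.578318134884537
batten inner, from handle end 0.05772791516448134
jaw [0.51202158 0.22962241 0.042     ] grip [0.43766379 0.25317913 0.042     ]
rows mm [ -5.42940782   5.03010543 136.50661602]
```

```bash
python3 -m jog '[[0.7,-0.27,0.25,1,0.012],[0.7,0,0,1,0],[0.7,0,0,1,0],[0.7,0,0,1,0],[0.7,0,0,1,0],[0.7,0,0,1,0],[0.7,0,0,0.72,0],[0,0,0,0,0],[0,0,0,0,0],[0,0,0,0,0],[0,0,0,0,0],[0,0,0,0,0]]' 60; python3 -m jog '[[0,0,0,0,0],[0,0,0,0,0],[0,0,0,0,0],[0,0,0,0,0]]'
```

```text
time_s: 12.62
tool_pos: [0.441, 0.2548, 0.0454]
tool_rot: [179.9, 0.1, 162.4]
force: [0.1, -0.1, -0.1]
grip_width: 0.0351
grasp_force: 0.0
time_s: 12.95
tool_pos: [0.44, 0.2531, 0.0444]
tool_rot: [-179.8, 0.0, 162.4]
force: [-2.1, -3.7, 7.2]
grip_width: 0.0196
grasp_force: 60.0
```

```bash
python3 -m jog '[[0,0,0,-0.3,0],[0,0,0,-0.6,0],[0,0,0,-1,0],[0,0,0,-1,0],[0,0,0,-1,0],[0,0,0,-1,0],[0,0,0,-0.5,0],[0,0,0,0,0],[0,0,0,0,0]]'
python3 - <<'E'
from h import *
print(env.get_obs()['qpos'])
c=grab('wrist');np.save('w6.npy',c,allow_pickle=True)
# depth of handle in tool frame: light grey pixels cols 315..360 rows 100..280
T=c['T_tool_cam'];v,u=np.mgrid[60:300,260:420];uv=np.c_[u.ravel(),v.ravel()]
z=c['range_z'][v,u].ravel();P=(rays(c,uv)*z[:,None])@T[:3,:3].T+T[:3,3]
Q=P[(z>0)&(P[:,2]>-.012)&(P[:,2]<.03)&(abs(P[:,1])<.035)&(P[:,0]>.012)]
print(len(Q),Q[:,0].min(),np.percentile(Q[:,0],99.5),Q[:,0].max(),'z med',np.median(Q[:,2]))
print('yfit',np.polyfit(Q[:,0],Q[:,1],1),'zfit',np.polyfit(Q[:,0],Q[:,2],1),Q[:,1].min(),Q[:,1].max())
E
```

```text
time_s: 13.7
tool_pos: [0.4401, 0.2543, 0.1521]
tool_rot: [-180.0, 0.0, 162.4]
force: [-0.5, -1.0, -4.8]
grip_width: 0.0191
grasp_force: 60.0
[ 28.64329709  14.47508965 -68.15921816 107.6624043   14.59434721
  67.50847985  27.82056741]
8612 0.012001483290364448 0.08098606323374001 0.08139241348354281 z med 0.002672460845440275
yfit [ 0.00158547 -0.0007419 ] zfit [-0.00282898  0.00289768] -0.018886052465413573 0.01661323400179311
```

```bash
cat > nut.py <<'E'
from h import *
from scipy.optimize import least_squares
N=np.array([.572,.038])
for f in('w1','w4','side0','top0'):
    c=np.load(f+'.npy',allow_pickle=True).item()
    uv0=proj(c,[[*N,.07]])[0];v,u=np.mgrid[int(uv0[1])-50:int(uv0[1])+51,int(uv0[0])-50:int(uv0[0])+51]
    k=(u>=0)&(v>=0)&(u<640)&(v<480);uv=np.c_[u[k],v[k]];P=at_depth(c,uv)
    r=np.hypot(*(P[:,:2]-N).T)
    S=P[(P[:,2]>.057)&(P[:,2]<.0775)&(r>.0145)&(r<.026)]; t=P[(P[:,2]>.077)&(P[:,2]<.085)&(r<.026)&(r>.013)]
    def g(q):
        d=S[:,:2]-q[:2];a=q[2]+np.radians(60)*np.arange(6);return (d@np.array([np.cos(a),np.sin(a)])).max(1)-.018
    best=min((least_squares(g,[*N,np.radians(a0)],loss='soft_l1',f_scale=.001) for a0 in range(0,60,10)),key=lambda q:q.cost)
    e=best.x;print(f,len(S),len(t),e[:2].round(4),'normal deg',(np.degrees(e[2])+30)%60-30,'rms',np.sqrt(np.mean(best.fun**2)).round(5),'med top z',np.median(t[:,2]) if len(t) else 0)
    a=np.degrees(np.arctan2(*(S[:,:2]-N).T[::-1]));print(np.histogram(a,bins=np.arange(-180,181,60))[0])
E
python3 nut.py
```

```text
w1 0 625 [0.572 0.038] normal deg 0.0 rms nan med top z 0.08082193522044007
[0 0 0 0 0 0]
w4 194 304 [0.5736 0.0374] normal deg -6.038571424003344 rms 0.00019 med top z 0.08069211801564788
[  0   0   0 100  77  17]
side0 115 89 [0.5764 0.0366] normal deg -5.37504521422105 rms 0.00097 med top z 0.0818023759927804
[21 62 32  0  0  0]
top0 47 63 [0.5729 0.037 ] normal deg -6.844424820777071 rms 0.00143 med top z 0.07944141528927129
[15 11  2  0  5 14]
  return _methods._mean(a, axis=axis, dtype=dtype,
  ret = ret.dtype.type(ret / rcount)
```

```bash
python3 -m jog '[[0,-0.3,-0.93,0,0],[0,-0.3,-0.93,0,0],[0,-0.3,-0.93,0,0],[0,-0.3,-0.93,0,0],[0,-0.3,-0.93,0,0],[0,-0.3,-0.93,0,0],[0,-0.3,-0.93,0,0],[0,-0.3,-0.93,0,0],[0,-0.3,-0.93,0,0],[0,-0.3,-0.93,0,0],[0,-0.3,-0.93,0,0],[0,-0.3,-0.93,0,0]]'; python3 -m jog '[[0,-0.3,-0.93,0,0],[0,-0.3,-0.93,0,0],[0,0,0,0,-0.1156],[0,0,0,0,-0.1156],[0,0,0,0,-0.1156],[0,0,0,0,-0.1156],[0,0,0,0,-0.1156],[0,0,0,0,-0.1156],[0,0,0,0,-0.1156],[0,0,0,0,-0.1156],[0,0,0,0,0]]'; python3 -c "
from h import *
o=env.get_obs();print(o['qpos'],o['tool_pos'],o['tool_rot'])"
```

```text
time_s: 14.75
tool_pos: [0.4398, 0.0191, 0.1508]
tool_rot: [-180.0, -0.1, 162.4]
force: [0.0, 0.1, -4.5]
grip_width: 0.0193
grasp_force: 60.0
time_s: 15.67
tool_pos: [0.4402, -0.0188, 0.1507]
tool_rot: [179.9, -0.1, -155.8]
force: [-0.1, -0.2, -4.4]
grip_width: 0.0194
grasp_force: 60.0
[ 57.38497838  -2.54248984 -56.26626986 116.17917267  -2.3799286
  65.40785966 116.31420356] [ 0.44015396 -0.01878263  0.15073963] [ 1.79888462e+02 -1.19405301e-01 -1.55827161e+02]
```

```bash
python3 -m jog '[[0,-0.06,-0.09,0.9,0],[0,0,0,0.9,0],[0,0,0,0.9,0],[0,0,0,0.9,0],[0,0,0,0,0],[0,0,0,0,0]]'
cat > rel.py <<'E'
from h import *
N=np.array([.573,.0377,0])
o=env.get_obs();T=R.from_euler('xyz',o['tool_rot'],degrees=True).as_matrix();p=T.T@(N-o['tool_pos'])
print('nut in jaw frame mm (x fwd, lateral tool y):',(-p[0]-.075)*1e3,(p[1]+.0007)*1e3,'z',o['tool_pos'][2],'rot',o['tool_rot'],'F',o['force'],'T',o['wrist_torque'],'q',o['qpos'].round(0))
E
python3 rel.py
```

```text
time_s: 16.17
tool_pos: [0.4417, -0.0197, 0.079]
tool_rot: [179.8, -0.1, -156.0]
force: [0.1, -0.6, -4.5]
grip_width: 0.0193
grasp_force: 60.0
nut in jaw frame mm (x fwd, lateral tool y): 68.45609724272221 -0.4397321256124285 z 0.07901868461105821 rot [ 1.79815730e+02 -1.37338685e-01 -1.56044280e+02] F [ 0.06318551 -0.56936431 -4.54605423] T [ 0.06373779 -0.06819269  0.06174   ] q [ 55.   6. -57. 120.   6.  57. 108.]
```

```bash
python3 -m jog '[[0,-0.6,-0.02,0,0],[0,-0.6,0,0,0],[0,-0.3,0,0,0],[0,-0.2,0,0,0],[0,-0.2,0,0,0],[0,0,0,0,0]]';python3 rel.py
```

```text
time_s: 16.67
tool_pos: [0.4787, -0.0049, 0.0806]
tool_rot: [-180.0, 0.0, -156.0]
force: [-0.1, -0.5, -2.9]
grip_width: 0.0196
grasp_force: 60.0
nut in jaw frame mm (x fwd, lateral tool y): 28.425535076420218 1.2032838237894923 z 0.08055871608061826 rot [-1.79991197e+02  4.53218777e-02 -1.55986477e+02] F [-0.06771808 -0.52460323 -2.92861948] T [ 0.12357546 -0.05637844 -0.0043364 ] q [ 50.  12. -57. 116.  12.  58. 102.]
```

```bash
python3 -m jog '[[0,-0.2,0,0,0],[0,-0.2,0,0,0],[0,-0.2,0,0,0],[0,0,0,0,0]]';python3 rel.py
```

```text
time_s: 17.0
tool_pos: [0.4899, 0.0001, 0.0803]
tool_rot: [180.0, 0.1, -156.0]
force: [-0.1, 0.8, -3.9]
grip_width: 0.0194
grasp_force: 60.0
nut in jaw frame mm (x fwd, lateral tool y): 16.14810514151019 1.1605133863426578 z 0.08034232555899708 rot [ 1.79996213e+02  6.40426700e-02 -1.55978145e+02] F [-0.12004091  0.77439013 -3.86283748] T [ 0.06917811 -0.04266919 -0.04565449] q [ 49.  14. -56. 114.  14.  58. 100.]
```

```bash
python3 -m jog '[[0,-0.2,0.03,0,0],[0,-0.2,0.02,0,0],[0,-0.2,0,0,0],[0,0,0,0,0]]';python3 rel.py
```

```text
time_s: 17.33
tool_pos: [0.5005, 0.0061, 0.0803]
tool_rot: [180.0, 0.1, -156.0]
force: [0.2, -0.1, -4.5]
grip_width: 0.0195
grasp_force: 60.0
nut in jaw frame mm (x fwd, lateral tool y): 3.957026759519006 0.08493649778368187 z 0.08031608602041101 rot [ 1.79992917e+02  7.31947365e-02 -1.55965245e+02] F [ 0.19988125 -0.1180526  -4.49980831] T [ 0.07765585 -0.17485921 -0.01910255] q [ 47.  16. -56. 113.  15.  59.  98.]
```

```bash
python3 -m jog '[[0,-0.012,0.31,0,0.1],[0,-0.012,0.31,0,0.1],[0,-0.012,0.31,0,0.1],[0,-0.012,0.31,0,0.1],[0,0,0,0,0]]';python3 rel.py
```

```text
time_s: 17.75
tool_pos: [0.4938, 0.0294, 0.0804]
tool_rot: [-179.9, 0.1, -174.0]
force: [2.2, -2.4, -5.3]
grip_width: 0.0191
grasp_force: 60.0
nut in jaw frame mm (x fwd, lateral tool y): 4.467879901470351 0.8851664599095297 z 0.08041306136764796 rot [-1.79913214e+02  9.59527987e-02 -1.74047413e+02] F [ 2.20025081 -2.39084436 -5.34680179] T [-0.42595596 -0.52289473 -0.09277072] q [ 43.  14. -54. 114.  14.  58.  79.]
```

```bash
python3 -m jog '[[0,-0.012,0.33,0,0.1],[0,-0.012,0.31,0,0.1],[0,-0.012,0.31,0,0.1],[0,-0.012,0.31,0,0.1],[0,0,0,0,0]]';python3 rel.py
```

```text
time_s: 18.17
tool_pos: [0.4951, 0.0544, 0.0803]
tool_rot: [-180.0, 0.1, 168.1]
force: [3.1, -2.7, -5.2]
grip_width: 0.0193
grasp_force: 60.0
nut in jaw frame mm (x fwd, lateral tool y): 4.503334128577424 0.4719033872065436 z 0.0803481807113762 rot [-1.79970566e+02  9.02853827e-02  1.68066081e+02] F [ 3.09266191 -2.67639153 -5.2093923 ] T [-0.3943665  -0.64201905 -0.08392331] q [ 38.  14. -51. 113.  13.  58.  58.]
```

```bash
python3 -m jog '[[0,-0.006,0.16,0,0.05],[0,-0.006,0.16,0,0.05],[0,0,0,0,0]]';python3 rel.py
```

```text
time_s: 18.42
tool_pos: [0.4966, 0.06, 0.0802]
tool_rot: [-180.0, 0.1, 163.7]
force: [2.4, -2.7, -5.7]
grip_width: 0.019
grasp_force: 60.0
nut in jaw frame mm (x fwd, lateral tool y): 4.503190687218342 0.804637586055027 z 0.0802282154996676 rot [-1.79971493e+02  5.63104427e-02  1.63663656e+02] F [ 2.38278311 -2.7496495  -5.70896735] T [-0.43006351 -0.60123729  0.09338327] q [ 36.  14. -51. 113.  13.  58.  53.]
```

```bash
python3 -m jog '[[0,-0.006,0.16,0,0.05],[0,-0.006,0.16,0,0.05],[0,0,0,0,0]]';python3 rel.py
```

```text
time_s: 18.67
tool_pos: [0.4986, 0.0661, 0.0802]
tool_rot: [-180.0, 0.0, 159.2]
force: [2.8, -2.7, -5.4]
grip_width: 0.0189
grasp_force: 60.0
nut in jaw frame mm (x fwd, lateral tool y): 4.5844552361074955 0.6850224081812896 z 0.08018125528825565 rot [-1.79972072e+02  3.87827181e-02  1.59154295e+02] F [ 2.75751169 -2.72143146 -5.37461077] T [-0.44193582 -0.6220121   0.08517292] q [ 35.  15. -50. 113.  13.  58.  48.]
```

```bash
python3 -m jog '[[0,-0.006,0.16,0,0.05],[0,-0.006,0.16,0,0.05],[0,0,0,0,0]]';python3 rel.py
```

```text
time_s: 18.92
tool_pos: [0.501, 0.0714, 0.08]
tool_rot: [-179.9, 0.0, 154.7]
force: [3.0, -4.8, -4.8]
grip_width: 0.0194
grasp_force: 60.1
nut in jaw frame mm (x fwd, lateral tool y): 4.448775356471105 1.1921406134433008 z 0.08004430357189919 rot [-1.79910712e+02  3.69748989e-02  1.54679276e+02] F [ 3.02193703 -4.75833378 -4.79599988] T [-0.8776791  -0.57415946  0.37005229] q [ 34.  15. -49. 112.  13.  59.  43.]
```

Run:
```python
from h import *
c=grab('wrist');T=c['T_tool_cam'];v,u=np.mgrid[60:300,260:420];uv=np.c_[u.ravel(),v.ravel()]
z=c['range_z'][v,u].ravel();P=(rays(c,uv)*z[:,None])@T[:3,:3].T+T[:3,3]
Q=P[(z>0)&(P[:,2]>-.004)&(P[:,2]<.01)&(abs(P[:,1])<.035)&(P[:,0]>.02)]
print(len(Q),Q[:,0].max(),'yfit',np.polyfit(Q[:,0],Q[:,1],1),'zfit',np.polyfit(Q[:,0],Q[:,2],1))
s=grab('side');np.save('side1.npy',s,allow_pickle=True)
cv2.imwrite('pics/s1.png',cv2.resize(s['color'][170:320,240:440,::-1],(800,600),interpolation=cv2.INTER_CUBIC))
```

```text
7747 0.08131525576400148 yfit [-0.00762312 -0.00086829] zfit [-0.00385226  0.00286733]
```

View pics/s1.png

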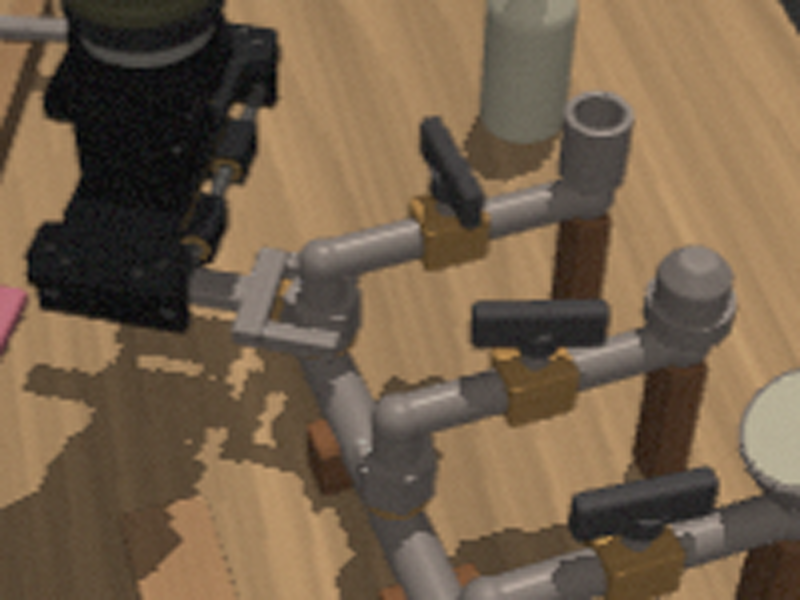

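The jaw sits squarely on nut a, wing a is across its pipe, and the other wings are along theirs. The torque is starting to rise, so I push a little further to confirm the stop.

```bash
python3 -m jog '[[0,-0.006,0.16,0,0.05],[0,-0.006,0.16,0,0.05],[0,0,0,0,0]]';python3 rel.py
```

```text
time_s: 19.27
tool_pos: [0.504, 0.0761, 0.08]
tool_rot: [-179.8, 0.1, 150.1]
force: [2.6, -6.5, -5.3]
grip_width: 0.0193
grasp_force: 60.4
nut in jaw frame mm (x fwd, lateral tool y): 3.8316229979250687 1.9455714560637025 z 0.07995419752646911 rot [-1.79837981e+02  8.02173102e-02  1.50144902e+02] F [ 2.62694749 -6.47735988 -5.31457473] T [-1.41181243 -0.59892749  0.67454482] q [ 32.  15. -48. 112.  14.  59.  38.]
```

```bash
python3 -m jog '[[0,-0.012,-0.33,0,-0.1],[0,-0.012,-0.33,0,-0.1],[0,-0.012,-0.33,0,-0.1],[0,-0.012,-0.31,0,-0.09],[0,0,0,0,0]]';python3 rel.py
```

```text
time_s: 19.68
tool_pos: [0.4959, 0.0541, 0.0806]
tool_rot: [179.8, 0.2, 167.8]
force: [5.2, 0.1, -7.6]
grip_width: 0.0193
grasp_force: 60.0
nut in jaw frame mm (x fwd, lateral tool y): 3.5766399687545274 0.7518858781546032 z 0.08055793311730057 rot [1.79817550e+02 1.61061847e-01 1.67785875e+02] F [ 5.19371068  0.08029569 -7.63271492] T [ 0.0099963  -1.12443504  0.11106291] q [ 38.  14. -51. 113.  13.  58.  58.]
```

```bash
python3 -m jog '[[0,0.2,0,0,0],[0,0.2,0,0,0],[0,0.3,0,0,0],[0,0.3,0,0,0],[0,0,0,0,0]]';python3 rel.py
```

```text
time_s: 20.1
tool_pos: [0.4913, 0.0549, 0.0861]
tool_rot: [179.6, 2.0, 167.5]
force: [34.1, -8.9, -12.2]
grip_width: 0.0198
grasp_force: 60.0
nut in jaw frame mm (x fwd, lateral tool y): 5.402628275273797 0.8837877298776616 z 0.08610954496555911 rot [179.58864361   2.02236526 167.52289063] F [ 34.14759075  -8.89283385 -12.2218418 ] T [-1.93232207 -7.09907435  0.08320751] q [ 39.  11. -52. 115.  11.  56.  59.]
```

```bash
python3 -m jog '[[0,0.5,0,0,0],[0,0.5,0,0,0],[0,0.5,0,0,0],[0,0.5,0,0,0],[0,0,0,0,0]]';python3 rel.py
```

```text
time_s: 20.52
tool_pos: [0.4331, 0.068, 0.0795]
tool_rot: [-180.0, -0.2, 167.7]
force: [-0.6, -0.1, -4.3]
grip_width: 0.0195
grasp_force: 60.0
nut in jaw frame mm (x fwd, lateral tool y): 68.45363161189009 0.9314699025174838 z 0.07950374164045344 rot [-179.9537177    -0.20480928  167.72608123] F [-0.62372818 -0.14208303 -4.31211769] T [ 0.06352028 -0.0747712   0.04787351] q [ 41.   5. -54. 121.   5.  57.  62.]
```

```bash
sed -i "s/for f in.*/import sys\nfor f in sys.argv[1:]:/" nut.py; python3 -m jog '[[0,0,0.5,-1,0],[0,0,0.5,-1,0],[0,0,1,-1,0],[0,0,1,-1,0],[0,0,1,-0.5,0],[0,0,0,0,0]]'
python3 - <<'E'
from h import *
print(env.get_obs()['qpos'].round(0))
c=grab('wrist');T=c['T_tool_cam'];v,u=np.mgrid[60:300,260:420];uv=np.c_[u.ravel(),v.ravel()]
z=c['range_z'][v,u].ravel();P=(rays(c,uv)*z[:,None])@T[:3,:3].T+T[:3,3]
Q=P[(z>0)&(P[:,2]>-.006)&(P[:,2]<.012)&(abs(P[:,1])<.035)&(P[:,0]>.02)]
print(len(Q),Q[:,0].max(),'yfit',np.polyfit(Q[:,0],Q[:,1],1),'zfit',np.polyfit(Q[:,0],Q[:,2],1))
for n in('side','top'):
    s=grab(n);np.save(n+'2.npy',s,allow_pickle=True)
E
python3 nut.py side2 top2 side0 2>/dev/null
```

```text
time_s: 21.02
tool_pos: [0.4552, 0.1511, 0.1732]
tool_rot: [179.6, 0.3, 168.0]
force: [0.4, 1.0, -5.2]
grip_width: 0.0193
grasp_force: 60.0
[ 37.   3. -59. 110.   3.  68.  55.]
7687 0.07884087389744607 yfit [-0.00072005 -0.00060761] zfit [-0.08496025  0.00267832]
side2 112 96 [0.5762 0.0368] normal deg -23.336659708367506 rms 0.00088 med top z 0.0813078531184343
[23 60 29  0  0  0]
top2 41 66 [0.5731 0.0367] normal deg -23.98651868310725 rms 0.00135 med top z 0.07989940684511443
[19  5  0  1  3 13]
side0 115 89 [0.5764 0.0366] normal deg -5.37504521422105 rms 0.00097 med top z 0.0818023759927804
[21 62 32  0  0  0]
```

```bash
python3 nut.py side1 2>/dev/null
python3 - <<'E'
from h import *
# face-normal histograms from side0/side1/side2 around nut: fit each visible face, print direction; also spanner prong direction in side1
for f in('side0','side1','side2'):
    c=np.load(f+'.npy',allow_pickle=True).item()
    uv0=proj(c,[[.573,.0377,.07]])[0].round();v,u=np.mgrid[uv0[1]-40:uv0[1]+41,uv0[0]-40:uv0[0]+41].astype(int)
    P=at_depth(c,np.c_[u.ravel(),v.ravel()]);q=P[:,:2]-[.576,.037]
    m=(P[:,2]>.058)&(P[:,2]<.0635)&(np.hypot(*q.T)<.026)
    a=np.degrees(np.arctan2(q[m,1],q[m,0]));r=np.hypot(*q[m].T)*1e3
    print(f,[(int(x),round(float(np.median(r[(a>=x)&(a<x+10)])),1)) for x in range(-180,0,10) if ((a>=x)&(a<x+10)).sum()>1])
E
```

```text
side1 89 130 [0.5755 0.0368] normal deg 18.846719522909154 rms 0.00393 med top z 0.08036178222751073
[ 9 27 31  2  2 18]
side0 [(-160, 20.1), (-140, 18.7), (-130, 18.0), (-120, 18.2), (-110, 18.2), (-100, 20.6), (-90, 19.8), (-80, 19.1), (-70, 18.8), (-60, 19.8), (-50, 19.7), (-40, 20.1)]
side1 [(-80, 21.5), (-60, 19.6), (-30, 18.6), (-20, 20.3)]
side2 [(-170, 19.1), (-160, 18.0), (-140, 18.2), (-130, 18.9), (-110, 21.4), (-100, 17.8), (-90, 17.3), (-80, 19.4), (-70, 17.6), (-60, 20.6)]
```

```bash
sed -i 's/\.075)\*1e3/.077)*1e3/' rel.py; python3 -m jog '[[0,0,0,0,-0.137],[0,0,0,0,-0.137],[0,0,0,0,-0.137],[0,0.23,-0.9,0,0],[0,0.23,-0.9,0,0],[0,0.23,-0.9,0,0],[0,0.23,-0.9,0,0],[0,0.23,-0.9,0,0],[0,0.23,-0.9,0,0],[0,0.23,-0.9,0,0],[0,0,0,0,0]]'; python3 -m jog '[[0,0,0,0.9,0],[0,0,0,0.9,0],[0,0,0,0.9,0],[0,0,0,0.9,0],[0,0,0,0.6,0],[0,0,0,0,0]]';python3 rel.py
```

```text
time_s: 22.08
tool_pos: [0.4327, 0.011, 0.1689]
tool_rot: [-179.9, -0.2, -174.3]
force: [-0.3, -0.2, -5.5]
grip_width: 0.0193
grasp_force: 60.0
time_s: 22.58
tool_pos: [0.4313, 0.016, 0.0831]
tool_rot: [179.9, -0.4, -174.0]
force: [-1.7, -0.0, -5.4]
grip_width: 0.0197
grasp_force: 60.0
nut in jaw frame mm (x fwd, lateral tool y): 66.72272806695474 7.148725542368663 z 0.08306417203534248 rot [ 179.86755407   -0.37472079 -173.9646183 ] F [-1.67773697e+00 -5.78525403e-04 -5.35690392e+00] T [0.12054618 0.03644505 0.01610194] q [ 46.   3. -52. 121.   3.  57.  89.]
```

```bash
python3 -m jog '[[0,0,0.35,0,-0.01],[0,-0.5,0,0,0],[0,-0.5,0,0,0],[0,-0.2,0,0,0],[0,0,0,0,0],[0,0,0,0,0]]';python3 rel.py
```

```text
time_s: 23.08
tool_pos: [0.4575, 0.0263, 0.0865]
tool_rot: [180.0, -0.0, -173.5]
force: [0.2, -0.0, -4.4]
grip_width: 0.0193
grasp_force: 60.0
nut in jaw frame mm (x fwd, lateral tool y): 39.034966632740115 -1.1173294347276543 z 0.08652395623607233 rot [ 1.79991781e+02 -2.74567205e-03 -1.73477050e+02] F [ 0.1618166  -0.02020514 -4.37144008] T [ 0.11258419 -0.02664301 -0.03896004] q [ 44.   7. -52. 118.   7.  58.  85.]
```

```bash
python3 -m jog '[[0,-0.1,-0.05,0.1,0],[0,-0.3,0,0,0],[0,-0.3,0,0,0],[0,-0.3,0,0,0],[0,0,0,0,0]]';python3 rel.py
```

```text
time_s: 23.5
tool_pos: [0.4793, 0.0276, 0.0845]
tool_rot: [179.9, 0.1, -173.5]
force: [-1.0, -0.5, -3.9]
grip_width: 0.0195
grasp_force: 60.0
nut in jaw frame mm (x fwd, lateral tool y): 17.108345659431535 0.0916240493145507 z 0.08445092815832812 rot [ 1.79948034e+02  1.04406648e-01 -1.73502609e+02] F [-0.96927372 -0.47145144 -3.89173112] T [ 0.11964336 -0.03420976 -0.00123484] q [ 42.  11. -51. 116.  10.  58.  82.]
```

```bash
python3 -m jog '[[0,-0.25,0,0,0],[0,-0.25,0,0,0],[0,-0.25,0,0,0],[0,0,0,0,0]]';python3 rel.py
```

```text
time_s: 23.83
tool_pos: [0.4937, 0.0293, 0.0843]
tool_rot: [180.0, 0.1, -173.5]
force: [-0.2, 0.7, -5.1]
grip_width: 0.0195
grasp_force: 60.0
nut in jaw frame mm (x fwd, lateral tool y): 2.5923481350726 0.0450248794222097 z 0.08429581341887447 rot [ 1.79960954e+02  7.20589809e-02 -1.73491619e+02] F [-0.2283435   0.68177423 -5.11975536] T [ 0.07570152 -0.00821565 -0.04692534] q [ 40.  13. -51. 114.  12.  59.  81.]
```

```bash
python3 -m jog '[[0,-0.012,0.31,0,0.1],[0,-0.012,0.31,0,0.1],[0,-0.012,0.31,0,0.1],[0,0,0,0,0]]';python3 rel.py;  python3 -m jog '[[0,-0.012,0.31,0,0.1],[0,0,0,0,0]]';python3 rel.py
```

```text
time_s: 24.17
tool_pos: [0.4927, 0.0478, 0.0842]
tool_rot: [-179.9, 0.0, 173.0]
force: [0.9, -2.6, -4.9]
grip_width: 0.0198
grasp_force: 60.0
nut in jaw frame mm (x fwd, lateral tool y): 3.9333334910465063 0.5994551314693853 z 0.0841605188114527 rot [-1.79949006e+02  2.46102644e-02  1.72955754e+02] F [ 0.88888385 -2.57585871 -4.86676448] T [-0.1942514  -0.19268311 -0.04304254] q [ 37.  13. -49. 114.  11.  59.  65.]
time_s: 24.33
tool_pos: [0.4937, 0.0538, 0.0842]
tool_rot: [-180.0, 0.0, 168.6]
force: [1.2, -2.7, -4.5]
grip_width: 0.0196
grasp_force: 60.0
nut in jaw frame mm (x fwd, lateral tool y): 3.9189223746789734 0.6994737356577706 z 0.08416999434803107 rot [-1.79969728e+02  2.06325302e-02  1.68563171e+02] F [ 1.15801282 -2.72079803 -4.47781277] T [-0.25627102 -0.17815267  0.01400809] q [ 36.  13. -49. 113.  11.  59.  60.]
```

```bash
python3 -m jog '[[0,-0.012,0.31,0,0.1],[0,-0.012,0.31,0,0.1],[0,0,0,0,0]]';python3 rel.py;  python3 -m jog '[[0,-0.012,0.31,0,0.1],[0,0,0,0,0]]';python3 rel.py; python3 -m jog '[[0,-0.012,0.31,0,0.1],[0,0,0,0,0]]';python3 rel.py;python3 - <<'E'
from h import *
s=grab('side');np.save('side3.npy',s,allow_pickle=True)
E
python3 nut.py side3 2>/dev/null
```

```text
time_s: 24.58
tool_pos: [0.4971, 0.066, 0.0842]
tool_rot: [-180.0, 0.0, 159.6]
force: [0.8, -1.3, -5.4]
grip_width: 0.0196
grasp_force: 60.0
nut in jaw frame mm (x fwd, lateral tool y): 3.9520695415954794 0.6203513520595958 z 0.0841817888505066 rot [-1.79996879e+02  1.63920737e-02  1.59639722e+02] F [ 0.75792334 -1.26098449 -5.4373924 ] T [-0.05652155 -0.25622451  0.0810843 ] q [ 33.  13. -48. 113.  12.  59.  50.]
time_s: 24.75
tool_pos: [0.4996, 0.0713, 0.0842]
tool_rot: [-180.0, 0.0, 155.2]
force: [2.8, -1.1, -5.5]
grip_width: 0.0193
grasp_force: 60.1
nut in jaw frame mm (x fwd, lateral tool y): 3.685502167599039 1.013191915453552 z 0.0841586517126507 rot [-1.79989991e+02  3.24105681e-02  1.55206263e+02] F [ 2.75224797 -1.06843922 -5.53167195] T [-0.13189209 -0.37836243  0.22262022] q [ 32.  14. -47. 112.  12.  59.  45.]
time_s: 24.92
tool_pos: [0.5028, 0.0758, 0.0842]
tool_rot: [-180.0, 0.1, 150.7]
force: [2.7, -3.7, -7.2]
grip_width: 0.0194
grasp_force: 60.3
nut in jaw frame mm (x fwd, lateral tool y): 2.7144911317163594 1.809160280332533 z 0.08417436964690642 rot [-1.79952572e+02  1.04984772e-01  1.50740031e+02] F [ 2.67892534 -3.7392692  -7.16803962] T [-0.76282172 -0.61621793  0.55886317] q [ 31.  14. -46. 112.  12.  59.  40.]
side3 135 108 [0.5735 0.0359] normal deg 27.711006564463958 rms 0.00367 med top z 0.08114449266210882
[23 47 33  1  3 28]
```

```bash
python3 -m jog '[[0,-0.014,-0.33,0,-0.11],[0,-0.014,-0.33,0,-0.11],[0,-0.014,-0.34,0,-0.11],[0,0,0,0,0]]';python3 rel.py
```

```text
time_s: 25.3
tool_pos: [0.4957, 0.0573, 0.0844]
tool_rot: [179.9, 0.1, 165.5]
force: [4.7, -1.2, -7.6]
grip_width: 0.0193
grasp_force: 60.0
nut in jaw frame mm (x fwd, lateral tool y): 2.528703021036152 0.9174330364067208 z 0.08442474147374167 rot [1.79901624e+02 1.29116773e-01 1.65537555e+02] F [ 4.66299321 -1.20581433 -7.5511836 ] T [-0.13299914 -0.98119737  0.1568891 ] q [ 35.  13. -49. 113.  11.  58.  57.]
```

```bash
python3 -m jog '[[0,0,-0.31,0,-0.11],[0,0,0.03,0,0],[0,0,0,0,0]]';python3 rel.py;python3 - <<'E'
from h import *
s=grab('side');np.save('side4.npy',s,allow_pickle=True)
c=grab('wrist');T=c['T_tool_cam'];v,u=np.mgrid[60:300,260:420];uv=np.c_[u.ravel(),v.ravel()]
z=c['range_z'][v,u].ravel();P=(rays(c,uv)*z[:,None])@T[:3,:3].T+T[:3,3]
Q=P[(z>0)&(P[:,2]>-.008)&(P[:,2]<.012)&(abs(P[:,1])<.035)&(P[:,0]>.02)]
print(len(Q),Q[:,0].max(),'yfit',np.polyfit(Q[:,0],Q[:,1],1),'zfit',np.polyfit(Q[:,0],Q[:,2],1))
# nut lower band, below the spanner
for f in('side0','side2','side3','side4'):
    c=np.load(f+'.npy',allow_pickle=True).item()
    uv0=proj(c,[[.573,.0377,.06]])[0].round();v,u=np.mgrid[uv0[1]-40:uv0[1]+41,uv0[0]-40:uv0[0]+41].astype(int)
    P=at_depth(c,np.c_[u.ravel(),v.ravel()]);q=P[:,:2]-[.576,.037];a=np.degrees(np.arctan2(q[:,1],q[:,0]))
    S=P[(P[:,2]>.0565)&(P[:,2]<.0635)&(np.hypot(*q.T)<.0225)&(np.hypot(*q.T)>.016)&(a<0)]
    best=[]
    for d in np.arange(-60,0,1):
        A=np.radians(d+60*np.arange(6));best.append((np.mean(np.minimum(abs(((S[:,:2]-[.5762,.0367])@np.array([np.cos(A),np.sin(A)])).max(1)-.018),.002)),d))
    print(f,len(S),sorted(best)[:3])
E
```

```text
time_s: 25.55
tool_pos: [0.4945, 0.0516, 0.0845]
tool_rot: [-180.0, 0.2, 170.2]
force: [6.2, -2.7, -7.2]
grip_width: 0.0196
grasp_force: 60.0
nut in jaw frame mm (x fwd, lateral tool y): 2.4980687497327265 0.3967631322476669 z 0.08447621949109207 rot [-1.79993247e+02  1.55272300e-01  1.70208574e+02] F [ 6.1866522  -2.69992654 -7.16699118] T [-0.75349608 -1.10031385 -0.17765052] q [ 36.  13. -49. 113.  12.  58.  62.]
7670 0.07848413906322255 yfit [ 0.00381364 -0.00064229] zfit [-0.09791457  0.00281408]
side0 38 [(np.float64(0.0007242335184461423), np.int64(-6)), (np.float64(0.0007262316126500474), np.int64(-4)), (np.float64(0.0007266431885131863), np.int64(-5))]
side2 37 [(np.float64(0.0007842888341927691), np.int64(-23)), (np.float64(0.0007887557553730645), np.int64(-22)), (np.float64(0.000798406113793198), np.int64(-21))]
side3 12 [(np.float64(0.00044908450846860466), np.int64(-40)), (np.float64(0.00045621525759829165), np.int64(-39)), (np.float64(0.0004622331679167216), np.int64(-38))]
side4 3 [(np.float64(1.3036626630144599e-05), np.int64(-15)), (np.float64(1.3880283069659985e-05), np.int64(-14)), (np.float64(3.0767485092825696e-05), np.int64(-16))]
```

```bash
python3 -m jog '[[0,-0.07,0,-0.1,0],[0,0,0,-0.3,0],[0,0,0,-0.3,0],[0,0,0,0,0]]';python3 rel.py
```

```text
time_s: 25.98
tool_pos: [0.4959, 0.051, 0.0984]
tool_rot: [-180.0, 0.2, 170.2]
force: [7.2, -4.2, -13.4]
grip_width: 0.0195
grasp_force: 60.0
nut in jaw frame mm (x fwd, lateral tool y): 0.9500443592807828 0.7191041225513006 z 0.09844273073833107 rot [-1.79965723e+02  1.69363273e-01  1.70224195e+02] F [  7.19225613  -4.19658532 -13.41499507] T [-0.76255697 -1.28088971 -0.00934371] q [ 37.  12. -49. 112.  10.  60.  63.]
```

```bash
python3 -m jog '[[0,0,0,-0.3,0],[0,0,0,-0.3,0],[0,0,0,0,0]]';python3 rel.py;python3 - <<'E'
from h import *
c=grab('wrist');T=c['T_tool_cam'];v,u=np.mgrid[60:300,260:420];uv=np.c_[u.ravel(),v.ravel()]
z=c['range_z'][v,u].ravel();P=(rays(c,uv)*z[:,None])@T[:3,:3].T+T[:3,3]
Q=P[(z>0)&(P[:,2]>-.012)&(P[:,2]<.02)&(abs(P[:,1])<.035)&(P[:,0]>.02)]
print(len(Q),Q[:,0].max(),'yfit',np.polyfit(Q[:,0],Q[:,1],1),'zfit',np.polyfit(Q[:,0],Q[:,2],1))
E
```

```text
time_s: 26.23
tool_pos: [0.4977, 0.0505, 0.1107]
tool_rot: [180.0, 0.4, 170.2]
force: [12.0, -5.5, -15.5]
grip_width: 0.0189
grasp_force: 60.0
nut in jaw frame mm (x fwd, lateral tool y): -1.3944972889542577 0.8769210703154082 z 0.11074138979008649 rot [179.99768631   0.40486916 170.20359118] F [ 11.95751165  -5.53090755 -15.46960721] T [-0.92898602 -2.33376143  0.0195118 ] q [ 37.  11. -50. 112.  10.  61.  64.]
1685 0.043023065704526735 yfit [-0.04584489  0.00048503] zfit [-0.39341665  0.00240545]
```

```bash
python3 -m jog '[[0,0,0,0.3,0],[0,0,0,0.3,0],[0,0,0,0.3,0],[0,0,0,0.3,0],[0,0,0,0.1,0],[0,0,0,0,0]]';python3 rel.py;cat > hand.py <<'E'
from h import *
c=grab('wrist');T=c['T_tool_cam'];v,u=np.mgrid[20:300,260:420];uv=np.c_[u.ravel(),v.ravel()]
z=c['range_z'][v,u].ravel();P=(rays(c,uv)*z[:,None])@T[:3,:3].T+T[:3,3]
for lo in(.02,):
    Q=P[(z>0)&(abs(P[:,2])<.01+.5*abs(P[:,0]))&(abs(P[:,1])<.014)&(P[:,0]>lo)&(P[:,0]<.1)&(P[:,2]<.03)]
    print('hand',len(Q),Q[:,0].max(),'yfit',np.polyfit(Q[:,0],Q[:,1],1),'zfit',np.polyfit(Q[:,0],Q[:,2],1))
E
python3 hand.py
```

```text
time_s: 26.78
tool_pos: [0.4923, 0.0521, 0.0838]
tool_rot: [-179.8, -0.3, 170.3]
force: [-6.0, -3.2, 5.8]
grip_width: 0.0192
grasp_force: 60.0
nut in jaw frame mm (x fwd, lateral tool y): 5.381030391774594 0.35918919246197395 z 0.08383636863169254 rot [-179.83595203   -0.28198252  170.3024906 ] F [-5.99509919 -3.19912076  5.7751996 ] T [-0.90261166  0.8133474  -0.03137756] q [ 36.  13. -49. 113.  12.  59.  62.]
hand 7373 0.0773913746271659 yfit [ 0.00590625 -0.00059231] zfit [-0.07524782  0.00298418]
```

```bash
python3 -m jog '[[0,0.2,0,0,0],[0,0.2,0,0,0],[0,0.2,0,0,0],[0,0,0,0,0]]';python3 rel.py
```

```text
time_s: 27.17
tool_pos: [0.4919, 0.0521, 0.0872]
tool_rot: [179.9, 1.2, 170.2]
force: [22.3, -7.8, -13.0]
grip_width: 0.0197
grasp_force: 60.0
nut in jaw frame mm (x fwd, lateral tool y): 3.5953365981937213 0.09920340423587574 z 0.08716764547097944 rot [179.87871997   1.18328242 170.19011486] F [ 22.31912228  -7.78560291 -12.96707061] T [-1.4910141  -4.4741823  -0.01754559] q [ 37.  11. -49. 114.  11.  57.  62.]
```

```bash
python3 -m jog '[[0,0.2,0,0.1,0],[0,0.1,0,0,0],[0,0.1,0,0,0]]';python3 rel.py
```

```text
time_s: 27.42
tool_pos: [0.4909, 0.0522, 0.0875]
tool_rot: [179.7, 2.0, 170.1]
force: [37.4, -12.2, -13.8]
grip_width: 0.0193
grasp_force: 60.0
nut in jaw frame mm (x fwd, lateral tool y): 3.320981229795808 0.06279544715506269 z 0.08746871162580404 rot [179.73300971   1.9839183  170.12321971] F [ 37.36015642 -12.21470757 -13.8493037 ] T [-2.4416491  -7.78145931 -0.10281503] q [ 37.  10. -50. 115.  10.  56.  63.]
```

```bash
python3 -m jog '[[0,0.15,0,0,0],[0,0.15,0,0,0]]';python3 rel.py
```

```text
time_s: 27.58
tool_pos: [0.4892, 0.0527, 0.0891]
tool_rot: [179.6, 2.5, 170.1]
force: [45.8, -14.0, -15.9]
grip_width: 0.0196
grasp_force: 60.0
nut in jaw frame mm (x fwd, lateral tool y): 4.218994817301633 -0.2619009282557721 z 0.08905613151843518 rot [179.62852151   2.49313239 170.08406259] F [ 45.81208064 -14.00959463 -15.87077055] T [-2.90696789 -9.61372162 -0.13153069] q [ 38.  10. -50. 116.  10.  56.  63.]
```

```bash
python3 -m jog '[[0,0.15,0,0.1,0],[0,0.15,0,0.1,0]]';python3 rel.py; python3 hand.py
```

```text
time_s: 27.75
tool_pos: [0.4865, 0.0534, 0.0867]
tool_rot: [179.6, 2.9, 170.0]
force: [48.6, -15.0, -10.4]
grip_width: 0.0194
grasp_force: 60.0
nut in jaw frame mm (x fwd, lateral tool y): 6.501401090789283 -0.5054418781792955 z 0.08667786123576059 rot [179.57272001   2.87434495 170.04783899] F [ 48.64643596 -14.98800314 -10.40013653] T [ -3.33529178 -10.91102612  -0.32603865] q [ 38.   9. -50. 116.   9.  55.  63.]
hand 7265 0.07493200730397777 yfit [ 0.00652833 -0.00070631] zfit [-0.14467236  0.00247062]
```

```bash
python3 -m jog '[[0,-0.01,-0.33,0,-0.1],[0,-0.01,-0.33,0,-0.1],[0,0.1,-0.33,0,-0.1],[0,0.1,0,0,0]]';python3 rel.py; python3 hand.py
```

```text
time_s: 28.13
tool_pos: [0.4568, 0.0374, 0.0779]
tool_rot: [180.0, -0.1, -176.2]
force: [0.0, -0.4, -4.5]
grip_width: 0.0193
grasp_force: 60.0
nut in jaw frame mm (x fwd, lateral tool y): 39.12111980128669 -6.757645792179753 z 0.07785057877523142 rot [ 1.79972012e+02 -1.00909009e-01 -1.76206165e+02] F [ 0.02459485 -0.35516047 -4.54971557] T [ 0.08129372  0.04332931 -0.04361753] q [ 41.   8. -51. 118.   8.  57.  80.]
hand 7346 0.0753604982554416 yfit [ 0.00162235 -0.00042342] zfit [-0.14427489  0.00252468]
```

```bash
python3 -m jog '[[0,0.5,0,0,0],[0,0.5,0,0,0],[0,0,1,0,0],[0,0,1,0,0],[0,0,1,0.5,0],[0,0,1,0.5,0],[0,0,1,0.5,0],[0,0,0,0.5,0],[0,0,0,0,0]]';python3 rel.py
python3 - <<'E'
from h import *
for n in('side','top'):
    s=grab(n);np.save(n+'5.npy',s,allow_pickle=True)
E
python3 nut.py side5 top5 2>/dev/null
```

```text
time_s: 28.93
tool_pos: [0.4283, 0.1388, 0.0364]
tool_rot: [179.9, -0.3, -176.0]
force: [-0.9, -1.2, -3.7]
grip_width: 0.0193
grasp_force: 60.0
nut in jaw frame mm (x fwd, lateral tool y): 60.52433078540039 -110.24879015877848 z 0.03636204658963108 rot [ 179.91870984   -0.25814103 -176.03861731] F [-0.87530682 -1.24765201 -3.7121674 ] T [-0.00523888  0.07141818  0.00251566] q [ 31.  13. -55. 121.  13.  52.  62.]
side5 113 89 [0.5764 0.0367] normal deg -22.715790737682028 rms 0.00083 med top z 0.08157114797999965
[26 58 29  0  0  0]
top5 41 67 [0.5729 0.0375] normal deg -22.04427608301107 rms 0.00144 med top z 0.0804004697189209
[16  7  5  1  1 11]
```

```bash
python3 -m jog '[[0,0,0,0.3,0],[0,0,0,0.3,0],[0,0,0,0.2,0],[0,0,0,0.1,0],[0,0,0,0,0]]';python3 rel.py;python3 hand.py
```

```text
time_s: 29.45
tool_pos: [0.4323, 0.1361, 0.0243]
tool_rot: [-179.7, -0.1, -176.3]
force: [-16.8, -7.0, 48.1]
grip_width: 0.0194
grasp_force: 60.0
nut in jaw frame mm (x fwd, lateral tool y): 57.021860156737674 -106.42427126586337 z 0.02434268137807668 rot [-1.79688627e+02 -5.46719936e-02 -1.76289100e+02] F [-16.79576442  -6.98890615  48.06130326] T [-1.31399584  3.30699645  0.02672026] q [ 29.  15. -54. 121.  16.  51.  60.]
hand 12752 0.09999848132684235 yfit [ 0.00209022 -0.00023505] zfit [ 0.34671534 -0.01226641]
```

```bash
python3 -m jog '[[0,0,0,-0.5,0],[0,0,0,-1,0],[0,0,0,-1,0],[0,0,0,-0.4,0],[0,0,0,0,0]]';python3 rel.py;python3 hand.py
```

```text
time_s: 29.92
tool_pos: [0.4328, 0.1365, 0.0797]
tool_rot: [-179.9, 0.3, -176.3]
force: [1.2, 0.5, -5.5]
grip_width: 0.0189
grasp_force: 60.0
nut in jaw frame mm (x fwd, lateral tool y): 56.12669234155311 -106.85144122969488 z 0.07967439651617028 rot [-179.94848859    0.25278031 -176.28768541] F [ 1.20259444  0.47794624 -5.46857485] T [ 0.12426953 -0.09308624  0.0021375 ] q [ 34.   8. -57. 119.   8.  57.  67.]
hand 7304 0.07568332713564764 yfit [ 0.00094367 -0.00053467] zfit [-0.11529187  0.00258634]
```

```bash
sed -i 's/\.077)\*1e3/.079)*1e3/' rel.py; python3 -m jog '[[0,0,0,-0.3,-0.085],[0,0.06,-0.97,0,0],[0,0.06,-0.97,0,0],[0,0.06,-0.97,0,0],[0,0.06,-0.97,0,0],[0,0.06,-0.97,0,0],[0,0.06,-0.97,0,0],[0,0,0,0,0],[0,0,0,0,0]]';python3 rel.py
```

```text
time_s: 30.72
tool_pos: [0.4383, 0.0191, 0.0827]
tool_rot: [180.0, -0.1, -172.6]
force: [-0.6, 1.2, -4.9]
grip_width: 0.0191
grasp_force: 60.0
nut in jaw frame mm (x fwd, lateral tool y): 57.23008797754224 1.6594136687305208 z 0.0826720737330193 rot [ 1.79960629e+02 -1.44617062e-01 -1.72557403e+02] F [-0.5659306   1.15831143 -4.91183617] T [ 0.12004414 -0.01882419 -0.00472995] q [ 45.   4. -52. 121.   4.  57.  89.]
```

```bash
python3 -m jog '[[0,-0.5,0.04,-0.12,0],[0,-0.5,0,0,0],[0,-0.1,0,0,0],[0,0,0,0,0]]';python3 rel.py
```

```text
time_s: 31.05
tool_pos: [0.4609, 0.0253, 0.0859]
tool_rot: [179.9, -0.1, -172.3]
force: [-0.2, -0.1, -4.7]
grip_width: 0.0192
grasp_force: 60.0
nut in jaw frame mm (x fwd, lateral tool y): 33.86407201695944 -2.1740249223544326 z 0.08588244321950989 rot [ 1.79903402e+02 -5.43330627e-02 -1.72283932e+02] F [-0.16538391 -0.08500291 -4.69763278] T [ 0.10180076 -0.01608353 -0.04019768] q [ 43.   8. -52. 118.   7.  58.  86.]
```

```bash
python3 -m jog '[[0,0,-0.1,0,0],[0,-0.2,0,0,0],[0,-0.2,0,0,0],[0,0,0,0,0]]';python3 rel.py
```

```text
time_s: 31.38
tool_pos: [0.4701, 0.0232, 0.0867]
tool_rot: [180.0, 0.1, -172.4]
force: [0.2, -0.0, -4.1]
grip_width: 0.0191
grasp_force: 60.0
nut in jaw frame mm (x fwd, lateral tool y): 24.855342526750686 1.3748242541553333 z 0.08668567936655709 rot [ 1.79996113e+02  6.17929872e-02 -1.72382020e+02] F [ 0.20756592 -0.01303348 -4.14613178] T [ 0.11722728 -0.02493427 -0.04319497] q [ 43.   9. -52. 117.   8.  58.  85.]
```

```bash
python3 -m jog '[[0,-0.2,0.05,0,0],[0,-0.2,0,0,0],[0,-0.2,0,0,0],[0,-0.2,0,0,0],[0,0,0,0,0]]';python3 rel.py
```

```text
time_s: 31.8
tool_pos: [0.4861, 0.0265, 0.0867]
tool_rot: [180.0, 0.1, -172.4]
force: [-0.1, -0.4, -4.6]
grip_width: 0.0192
grasp_force: 60.0
nut in jaw frame mm (x fwd, lateral tool y): 8.549285090643524 0.1628321930050835 z 0.08669834616352273 rot [ 1.79969293e+02  6.24860672e-02 -1.72366108e+02] F [-0.07391012 -0.35768571 -4.59280948] T [ 0.11198541 -0.0400617   0.0040824 ] q [ 41.  12. -51. 115.  11.  58.  83.]
```

```bash
python3 -m jog '[[0,-0.2,0,0,0],[0,-0.012,0.325,0,0.1],[0,-0.012,0.325,0,0.1],[0,-0.012,0.325,0,0.1],[0,-0.012,0.325,0,0.1],[0,-0.012,0.325,0,0.1],[0,0,0,0,0]]';python3 rel.py;python3 -m jog '[[0,-0.006,0.16,0,0.05],[0,0,0,0,0]]';python3 rel.py
```

```text
time_s: 32.38
tool_pos: [0.4914, 0.0596, 0.0866]
tool_rot: [-180.0, 0.1, 165.1]
force: [1.4, -0.7, -5.4]
grip_width: 0.0193
grasp_force: 60.0
nut in jaw frame mm (x fwd, lateral tool y): 5.39276397948324 0.5394260361432452 z 0.08660766091866508 rot [-1.79980860e+02  5.33780926e-02  1.65100773e+02] F [ 1.3899906  -0.71444198 -5.3684026 ] T [-0.1734996  -0.27645568  0.04447443] q [ 35.  12. -49. 113.  11.  59.  56.]
time_s: 32.55
tool_pos: [0.4921, 0.0621, 0.0865]
tool_rot: [-180.0, 0.0, 163.0]
force: [1.6, -0.9, -5.3]
grip_width: 0.0191
grasp_force: 60.0
nut in jaw frame mm (x fwd, lateral tool y): 5.450953379614168 1.0420760099983915 z 0.08652781013608808 rot [-1.79984442e+02  2.31115168e-02  1.62990459e+02] F [ 1.56394675 -0.94531433 -5.25167999] T [-0.0603935  -0.20813706  0.22249582] q [ 35.  13. -49. 113.  11.  59.  54.]
```

```bash
python3 -m jog '[[0,-0.006,0.18,0,0.05],[0,0,0,0,0]]';python3 rel.py;python3 -m jog '[[0,-0.006,0.17,0,0.04],[0,0,0,0,0]]';python3 rel.py
```

```text
time_s: 32.72
tool_pos: [0.4932, 0.0654, 0.0865]
tool_rot: [-180.0, 0.0, 160.7]
force: [0.3, -1.3, -5.2]
grip_width: 0.0193
grasp_force: 60.0
nut in jaw frame mm (x fwd, lateral tool y): 5.484496591227836 0.9349800110757976 z 0.08651637973619261 rot [-1.79982452e+02  1.33512308e-02  1.60724269e+02] F [ 0.2588839  -1.33024915 -5.23972612] T [-0.06677254 -0.20429228  0.20647216] q [ 34.  13. -48. 113.  11.  59.  51.]
time_s: 32.88
tool_pos: [0.4942, 0.0682, 0.0865]
tool_rot: [-179.9, -0.0, 158.9]
force: [0.2, -1.9, -5.1]
grip_width: 0.0195
grasp_force: 60.0
nut in jaw frame mm (x fwd, lateral tool y): 5.525485952139239 0.7093287106139088 z 0.08645202496362445 rot [-1.79946152e+02 -6.99983832e-03  1.58916959e+02] F [ 0.1708278  -1.89211047 -5.12879497] T [-0.29738523 -0.11523063  0.14997056] q [ 33.  13. -48. 113.  11.  59.  49.]
```

```bash
python3 -m jog '[[0,-0.006,0.16,0,0.04],[0,0,0,0,0]]';python3 rel.py
python3 - <<'E'
from h import *
s=grab('side');np.save('side6.npy',s,allow_pickle=True)
for f in('side1','side3','side6'):
    c=np.load(f+'.npy',allow_pickle=True).item()
    uv0=proj(c,[[.573,.0377,.06]])[0].round();v,u=np.mgrid[uv0[1]-40:uv0[1]+41,uv0[0]-40:uv0[0]+41].astype(int)
    P=at_depth(c,np.c_[u.ravel(),v.ravel()]);q=P[:,:2]-[.576,.037];a=np.degrees(np.arctan2(q[:,1],q[:,0]))
    S=P[(P[:,2]>.056)&(P[:,2]<.0635)&(np.hypot(*q.T)<.0225)&(np.hypot(*q.T)>.016)&(a<0)]
    best=[]
    for d in np.arange(-60,0,1):
        A=np.radians(d+60*np.arange(6));best.append((round(float(np.mean(np.minimum(abs(((S[:,:2]-[.5762,.0367])@np.array([np.cos(A),np.sin(A)])).max(1)-.018),.002))),6),int(d)))
    print(f,len(S),sorted(best)[:5])
E
```

```text
time_s: 33.05
tool_pos: [0.4955, 0.0705, 0.0864]
tool_rot: [-179.9, 0.0, 157.1]
force: [0.0, -3.1, -5.0]
grip_width: 0.0196
grasp_force: 60.0
nut in jaw frame mm (x fwd, lateral tool y): 5.146362319058337 0.7689379215145206 z 0.08640691387957478 rot [-1.79910492e+02  1.29589216e-02  1.57098693e+02] F [ 0.02296182 -3.10289866 -4.98318913] T [-0.66559015 -0.197327    0.10633994] q [ 33.  13. -48. 113.  11.  59.  47.]
side1 13 [(0.000311, -38), (0.000311, -37), (0.000335, -39), (0.000365, -36), (0.000399, -40)]
side3 13 [(0.000445, -38), (0.000446, -37), (0.000452, -39), (0.000458, -40), (0.000466, -41)]
side6 12 [(0.000584, -41), (0.000596, -42), (0.000598, -35), (0.00061, -34), (0.000612, -36)]
```

```bash
python3 -m jog '[[0,-0.006,0.14,0,0.035],[0,0,0,0,0]]';python3 rel.py
```

```text
time_s: 33.27
tool_pos: [0.4967, 0.0725, 0.0864]
tool_rot: [-179.9, 0.0, 155.5]
force: [1.3, -5.5, -5.1]
grip_width: 0.0192
grasp_force: 60.0
nut in jaw frame mm (x fwd, lateral tool y): 4.789208815251814 0.8897659963100902 z 0.08637152936069448 rot [-1.79871605e+02  3.25966010e-02  1.55496129e+02] F [ 1.30978431 -5.45104153 -5.06958146] T [-1.02020406 -0.14789996  0.22575146] q [ 32.  13. -48. 113.  12.  59.  45.]
```

```bash
python3 -m jog '[[0,-0.006,-0.16,0,-0.05],[0,-0.006,-0.16,0,-0.05],[0,0,0,0,0]]';python3 rel.py; python3 -m jog '[[0,-0.006,-0.16,0,-0.05],[0,0,0,0,0]]';python3 rel.py
```

```text
time_s: 33.52
tool_pos: [0.4935, 0.0672, 0.0862]
tool_rot: [-179.9, -0.1, 160.0]
force: [-0.9, -3.1, -4.4]
grip_width: 0.0196
grasp_force: 60.0
nut in jaw frame mm (x fwd, lateral tool y): 5.900796712390938 0.2146731606623328 z 0.08620433462793906 rot [-1.79941042e+02 -9.38678614e-02  1.60006245e+02] F [-0.93697329 -3.05700527 -4.43043404] T [-0.40622212  0.2699716  -0.07618916] q [ 34.  13. -48. 113.  11.  59.  50.]
time_s: 33.68
tool_pos: [0.4924, 0.0645, 0.0861]
tool_rot: [-179.9, -0.1, 162.2]
force: [-1.8, -1.8, -4.4]
grip_width: 0.019
grasp_force: 60.0
nut in jaw frame mm (x fwd, lateral tool y): 6.044119762673231 -0.06752764073202555 z 0.08614422220928819 rot [-1.79939463e+02 -1.05676745e-01  1.62191948e+02] F [-1.84846072 -1.77318521 -4.39484804] T [-0.24688357  0.35987338 -0.16389985] q [ 34.  13. -48. 113.  11.  59.  53.]
```

```bash
python3 -m jog '[[0,0,-0.14,0,-0.05],[0,0,0,0,0]]';python3 rel.py
cat > low.py <<'E'
from h import *
c=grab('side');np.save('sl.npy',c,allow_pickle=True)
uv0=proj(c,[[.573,.0377,.06]])[0].round();v,u=np.mgrid[uv0[1]-40:uv0[1]+41,uv0[0]-40:uv0[0]+41].astype(int)
P=at_depth(c,np.c_[u.ravel(),v.ravel()]);q=P[:,:2]-[.576,.037];a=np.degrees(np.arctan2(q[:,1],q[:,0]))
S=P[(((P[:,2]>.056)&(P[:,2]<.0635)))&(np.hypot(*q.T)<.0225)&(np.hypot(*q.T)>.016)&(a<0)]
best=[]
for d in np.arange(-60,0,1):
    A=np.radians(d+60*np.arange(6));best.append((round(float(np.mean(np.minimum(abs(((S[:,:2]-[.5762,.0367])@np.array([np.cos(A),np.sin(A)])).max(1)-.018),.002))),6),int(d)))
print('low',len(S),sorted(best)[:5])
E
python3 low.py
```

```text
time_s: 33.85
tool_pos: [0.4914, 0.0618, 0.086]
tool_rot: [-179.9, -0.1, 164.4]
force: [-2.7, -2.4, -4.8]
grip_width: 0.0192
grasp_force: 60.1
nut in jaw frame mm (x fwd, lateral tool y): 6.3283705998224 -0.4695206492954831 z 0.08599552384325596 rot [-1.79919926e+02 -1.37116094e-01  1.64417578e+02] F [-2.69636486 -2.43735822 -4.75676575] T [-0.41602573  0.46014363 -0.31024558] q [ 35.  13. -49. 113.  11.  59.  55.]
low 9 [(0.000225, -41), (0.000244, -38), (0.000245, -40), (0.000245, -37), (0.000246, -42)]
```

```bash
python3 -m jog '[[0,0,-0.06,0,0],[0,0,0,0,0]]';python3 rel.py; python3 -m jog '[[0,0.1,-0.03,0,0],[0,0.1,0,0,0],[0,0,0,0,0]]';python3 rel.py;python3 low.py
```

```text
time_s: 34.07
tool_pos: [0.4921, 0.0615, 0.0864]
tool_rot: [180.0, -0.0, 164.4]
force: [-2.1, -2.7, -4.9]
grip_width: 0.0192
grasp_force: 60.0
nut in jaw frame mm (x fwd, lateral tool y): 5.393322131678257 -0.5072964388120671 z 0.0863883242318763 rot [ 1.79991302e+02 -1.86324949e-02  1.64417482e+02] F [-2.13097928 -2.65224973 -4.86850306] T [-0.32347447  0.50456295 -0.21146953] q [ 35.  13. -49. 113.  11.  59.  55.]
time_s: 34.32
tool_pos: [0.4889, 0.0621, 0.087]
tool_rot: [180.0, 0.1, 164.5]
force: [0.3, -2.3, -4.7]
grip_width: 0.0191
grasp_force: 60.0
nut in jaw frame mm (x fwd, lateral tool y): 8.404937905361939 -0.28374419964936015 z 0.08697704172306084 rot [1.79976419e+02 1.12706059e-01 1.64466462e+02] F [ 0.27609613 -2.34881984 -4.7348247 ] T [-0.36443107 -0.06070882 -0.20126013] q [ 35.  12. -49. 114.  11.  59.  56.]
low 16 [(0.000466, -39), (0.000481, -38), (0.000493, -37), (0.000497, -40), (0.000498, -36)]
```

```bash
python3 -m jog '[[0,0.2,-0.03,0,0],[0,0.2,0,0,0],[0,0,0,0,0]]';python3 rel.py;python3 low.py
```

```text
time_s: 34.62
tool_pos: [0.4793, 0.0643, 0.0865]
tool_rot: [-180.0, -0.0, 164.5]
force: [-0.8, -0.7, -4.1]
grip_width: 0.0195
grasp_force: 60.0
nut in jaw frame mm (x fwd, lateral tool y): 18.480479794902667 0.0875820623012347 z 0.08645591972788344 rot [-1.79993790e+02 -4.88779035e-02  1.64518606e+02] F [-0.80343499 -0.70072847 -4.07895545] T [ 0.03516385  0.06691478 -0.04272338] q [ 35.  11. -49. 115.  10.  58.  56.]
low 20 [(0.000538, -35), (0.000541, -36), (0.000545, -34), (0.000546, -37), (0.000553, -38)]
```

Withdrawing freely now; I continue out and measure the nut.

```bash
python3 -m jog '[[0,0.4,0,0,0],[0,0.5,0,0,0],[0,0.7,0,0,0],[0,0.7,0,0,0],[0,0,1,-0.5,0],[0,0,1,-0.5,0],[0,0,1,-0.5,0],[0,0,1,-0.5,0],[0,0,0,0,0]]';python3 rel.py;python3 - <<'E'
from h import *
for n in('side','top'):
    s=grab(n);np.save(n+'7.npy',s,allow_pickle=True)
E
python3 nut.py side7 top7 2>/dev/null; python3 hand.py
```

```text
time_s: 35.42
tool_pos: [0.4583, 0.1588, 0.129]
tool_rot: [179.7, 0.2, 164.8]
force: [0.6, 2.0, -4.1]
grip_width: 0.0192
grasp_force: 60.0
nut in jaw frame mm (x fwd, lateral tool y): 63.01841854918948 -86.75192581873482 z 0.12895511358342476 rot [179.67543579   0.1941453  164.7817962 ] F [ 0.61985692  1.95884511 -4.10833668] T [ 0.19561696 -0.12232257 -0.00533897] q [ 30.   8. -55. 113.   7.  63.  47.]
side7 118 95 [0.5762 0.037 ] normal deg 22.057500994221428 rms 0.00094 med top z 0.08121760630372088
[17 68 29  0  0  4]
top7 49 67 [0.5731 0.0373] normal deg 22.58786453258321 rms 0.00126 med top z 0.0794787211352328
[17 10  2  0  5 15]
hand 7277 0.07556902161066366 yfit [ 0.00120707 -0.00069224] zfit [-0.11538105  0.00258733]
```

```bash
python3 -m jog '[[0,0,0,0,0.053],[0,0.49,0.84,0,0],[0,0.49,0.84,0,0],[0,0.49,0.84,0,0],[0,0.49,0.84,0,0],[0,0.49,0.84,0,0],[0,0,0,0.9,0],[0,0,0,0.9,0],[0,0,0,0.9,0],[0,0,0,0.4,0],[0,0,0,0,0]]';python3 rel.py
```

```text
time_s: 36.48
tool_pos: [0.4347, 0.2458, 0.0621]
tool_rot: [-179.8, -0.2, 162.0]
force: [-0.2, -0.1, -4.4]
grip_width: 0.0196
grasp_force: 60.0
nut in jaw frame mm (x fwd, lateral tool y): 117.02607439939936 -154.23866458954487 z 0.062139426909231896 rot [-179.77918712   -0.22954519  162.01039434] F [-0.2177102  -0.14763678 -4.37239792] T [ 0.10875065 -0.03771748 -0.01578718] q [ 17.  18. -55. 114.  17.  57.  26.]
```

```bash
python3 -m jog '[[0,-0.1,0.35,0,0],[0,0,0,0.25,0],[0,0,0,0.2,0],[0,0,0,0.1,0],[0,0,0,0,0]]';python3 rel.py
```

```text
time_s: 36.9
tool_pos: [0.4411, 0.2542, 0.0537]
tool_rot: [180.0, 0.0, 162.1]
force: [-0.1, -0.2, -1.7]
grip_width: 0.0194
grasp_force: 60.0
nut in jaw frame mm (x fwd, lateral tool y): 113.03111728490954 -164.73305934784733 z 0.0536991980114191 rot [1.79967663e+02 3.50168735e-02 1.62083594e+02] F [-0.06278045 -0.19220422 -1.71985207] T [ 0.08815113 -0.20201345  0.07032377] q [ 15.  20. -54. 113.  19.  57.  24.]
```

Contact is beginning. I lower a little more and release gently.

```bash
python3 -m jog '[[0,0,0,0.15,0],[0,0,0,0.1,0],[0,0,0,0,0]]';python3 rel.py; python3 -m jog '[[0.1,0,0,0,0],[0.2,0,0,0,0],[0.3,0,0,0,0],[0.4,0,0,0,0],[0.5,0,0,0,0],[0.5,0,0,0,0],[0.5,0,0,0,0],[0.5,0,0,0,0]]' 10; python3 -m jog '[[0.5,0,0,-0.5,0],[0.5,0,0,-1,0],[0.5,0,0,-1,0],[0.5,0,0,-1,0],[0.5,0,0,-1,0],[0.5,0,0,-1,0],[0.5,0,0,-1,0],[0.5,0,0,0,0],[0.5,0,0,0,0]]'
python3 - <<'E'
from h import *
c=grab('wrist');np.save('w9.npy',c,allow_pickle=True)
T=c['world_from_camera'];v,u=np.mgrid[60:330,200:440];uv=np.c_[u.ravel(),v.ravel()];P=at_depth(c,uv);col=c['color'][v,u].reshape(-1,3).astype(int)
m=(P[:,2]>.036)&(P[:,2]<.09)&(col.max(1)-col.min(1)<40);Q=P[m];e=np.array([.953,-.302]);k=(Q[:,:2]-[.512,.2296]);x=k@e;y=k@[.302,.953]
s=(abs(y)<.02)&(x<-.03);print(s.sum(),'zfit',np.polyfit(x[s],Q[s,2],1),'yfit',np.polyfit(x[s],y[s],1),'x min',x[s].min(),'rear z',np.median(Q[s&(x<-.12),2]))
s=grab('side');np.save('side9.npy',s,allow_pickle=True);s=grab('top');np.save('top9.npy',s,allow_pickle=True)
E
python3 nut.py side9 2>/dev/null
```

```text
time_s: 37.15
tool_pos: [0.4407, 0.2546, 0.049]
tool_rot: [180.0, 0.0, 162.1]
force: [-3.7, -0.6, 5.5]
grip_width: 0.0195
grasp_force: 60.0
nut in jaw frame mm (x fwd, lateral tool y): 113.5234510908975 -165.1007181277536 z 0.04903830428261876 rot [1.79974294e+02 2.19174398e-02 1.62110566e+02] F [-3.66817277 -0.57059837  5.52470517] T [ 0.03490075  0.14211853 -0.05689295] q [ 15.  20. -54. 113.  19.  56.  24.]
time_s: 37.82
tool_pos: [0.4409, 0.2538, 0.0486]
tool_rot: [-180.0, 0.0, 162.1]
force: [0.0, -0.5, 1.5]
grip_width: 0.0422
grasp_force: 0.0
time_s: 38.57
tool_pos: [0.4415, 0.2543, 0.18]
tool_rot: [179.9, 0.2, 162.1]
force: [-0.5, 0.3, -0.1]
grip_width: 0.0436
grasp_force: 0.0
4190 zfit [-0.00261105  0.04120659] yfit [-0.00570005  0.00048744] x min -0.15138616178726183 rear z 0.04159821422660437
side9 117 98 [0.5763 0.0368] normal deg 22.794791147466185 rms 0.00093 med top z 0.08129922065577366
[19 68 27  0  0  3]
```

Run:
```python
from h import *
for f in('side0','side9'):
    c=np.load(f+'.npy',allow_pickle=True).item();v,u=np.mgrid[0:480,250:460];P=at_depth(c,np.c_[u.ravel(),v.ravel()])
    for n,ctr in(('a',(.6425,.047)),('b',(.656,-.0625)),('c',(.67,-.1715))):
        Q=P[(P[:,2]>.15)&(P[:,2]<.168)&(np.hypot(*(P[:,:2]-ctr).T)<.037)];w,V=np.linalg.eigh(np.cov(Q[:,:2].T));print(f,n,len(Q),Q.mean(0).round(3),np.degrees(np.arctan2(V[1,1],V[0,1]))%180)
a,b=[np.load(f+'.npy',allow_pickle=True).item() for f in('side0','side9')]
d=(abs(a['color'].astype(int)-b['color']).sum(2)>60)
o=np.hstack([cv2.resize(a['color'],(400,300)),cv2.resize(b['color'],(400,300))])
# bystander centroids by depth change
for nm,box in(('tin',(280,415,360,480)),('offcut',(265,290,312,370)),('bottle',(355,145,388,205)),('small',(232,165,297,190))):
    x0,y0,x1,y1=box;dz=abs(a['range_z']-b['range_z'])[y0:y1,x0:x1];print(nm,'depth changed frac',(dz>.008).mean().round(3))
```

```text
side0 a 211 [0.644 0.043 0.156] 178.44082777406376
side0 b 261 [ 0.659 -0.066  0.157] 168.3421321763491
side0 c 289 [ 0.672 -0.175  0.157] 1.6150806592457627
side9 a 171 [0.644 0.041 0.157] 97.75609842329108
side9 b 255 [ 0.658 -0.066  0.157] 168.4348542893174
side9 c 291 [ 0.673 -0.175  0.157] 1.3785534815319522
tin depth changed frac 0.007
offcut depth changed frac 0.011
bottle depth changed frac 0.023
small depth changed frac 0.05
```

Valve a is shut with its wing at 97.8°, perpendicular to the pipe. Nut a is tight, the spanner lies flat on its battens, and nothing else has changed. I hand in.

```bash
python3 -c "
from cell import env
print(env.sign_off())"
```

```text
the job is handed in; nothing more can be done
None
```

The job is handed in, with no verdict returned: branch a's valve measured shut and its nut tight after a jammed spanner forced three goes at it, the large spanner lies flat on its battens, and the other two valves and the bystanders measured unmoved (nuts b and c were not measured).

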